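# Make up the bronze charge on the over-and-under scale

### The arm

A 7-joint arm with a two-finger parallel gripper is mounted at the origin on a cart in front of the work surface, level with it; the furniture and walls round the work are solid. World frame = base frame: x ahead of the robot, y to its left, z up, the work surface at z = 0. Lengths are in m, angles in rad, forces in N, time in s.
With the tool pointing down it reaches from about 0.425 to 0.875 m from the base axis. Payload 4.7 kg.
Tool frame: the origin (TCP) lies midway between the tips of the shut fingers; the grasp point (between the pads) lies 19 mm behind it; x points along the fingers, y is the direction in which the jaws open and shut, and the axes are right-handed (so a half turn about x gives the same grasp; the last joint's range is limited). The gripper opens to 87 mm and grips with 3 to 60 N. Pads are 19 mm wide; open, the fingers measure 117 mm over their backs; the gripper's body (75 mm by 190 mm) begins 51 mm behind the grasp point.
Start: joints at [-1.14, 0.321, -0.07, 1.45, 0.023, 1.371, -0.057], TCP at [0.263, 0.594, 0.223] pointing down, gripper open.
Joint ranges: [-2.86, 2.86], [-0.3, 2.09], [-1.38, 1.24], [0.06, 2.45], [-1.56, 4.7], [0.09, 2.05], [-2.69, 2.69]. Speed limits (rad/s): [2.57, 2.57, 3.14, 3.14, 3.14, 3.14, 3.14].

### API

Orientations are given as a rotation vector (axis times angle).
In Python, from bench import ctrl gives the robot as it stands. The module is installed in compiled form; this text tells all that it offers.
- The arm moves only by the tool servo_tool, never from a script. Its arguments are lists of equal length, an entry for each row: "dp": the shift along the tool's x, y, z in units of 25 mm (1.0 is 25 mm), a list of three; "yaw": the turn about the tool's x in units of 6 degrees (1.0 is 6 degrees). A call has exactly 5 rows; each row shifts and turns the commanded pose from where the row before left it, along the tool's axes as they then stand; what a row does not reach is not made up. A row lasts 1/10 s, in which the tool goes at most 50 mm and 8.59 degrees, less where a joint would pass 70% of its speed; a pose out of reach is approached as far as the arm can. A call is refused whole if a number of a shift passes 1 or a number of a turn 1, either way. A call with a gripper value outside its range is refused whole. "fingers" is the opening, from 0 (shut) to 1 (fully open), set as the call begins (left out, the last holds). The fingers move at their own pace and stop on an object; "grip_force" is the grip in N (left out, the last holds). Time passes only in rows, so rows that do not move let the fingers close, or fill a call up. It gives the time, the measured TCP pose, the force and the opening at its end, in the units of the state.
- ctrl.get_state(): the state, without advancing time (a new reading comes with each control period).
- ctrl.get_image(name): name is "scene" or "top" or "wrist"; returns (picture, depth): 480x640x3 uint8, red, green, blue; 480x640 float32, m along the optical axis (not along the pixel's ray), 0 where there is no reading.
- ctrl.camera_info(name): a dict with "fx", "fy", "cx", "cy" (pixels), "extrinsics" (4x4, takes a point from world to camera coordinates); the wrist camera has in their place "hand_eye" (4x4, takes a point from camera to tool coordinates, whose origin is the TCP and whose axes are the tool frame's). Camera axes: x right, y down, z forward; pixel columns grow to the right and rows downward; lengths in m; the calibration is good to about 2 mm. A picture is of the moment at which its call begins: read the wrist's pose just before it. camera_info takes no time and is no camera call.
- ctrl.close_job(): hands the job in, once; it reports no verdict.
Trained networks look in the newest picture that a camera, given by its name, has taken for a name from the list of things; names that differ only in an ending like _2 or _b are one class to them, and where a whole thing is asked for, a point or a joint stands for the part that bears it (a point fixed in the world has none). Each returns a list of dicts, best first, with "score" (0 to 1); they miss things now and then, are a little off and sometimes report something else, mostly with a low value. They report only what shows in the picture. A call takes as long as a camera call. They do not tell look-alikes from the thing itself.
- ctrl.search_frame(camera, label): "extent" ([left, top, right, bottom] in pixels, round what is visible of it).
- ctrl.cut_out(camera, label): "region" (480x640 bool, what is visible of it) and "extent" ([left, top, right, bottom] in pixels, round what is visible of it).
The state is a dict: "time": time; "joint_positions": joint angles; "qd": joint speeds; "joint_torque": joint torques, N m; "position": TCP position; "tool_rot": TCP orientation; "ft_force": force on the tool from outside, world axes, zero at the start; "torque": the same for the moment, N m; "grip_width": opening from 0.0 (shut) to 1.0 (fully open).
Only numpy, scipy, OpenCV 4.12 (cv2) and the standard library are available. Lean on these libraries where they do the work, as an engineer would, in place of code of your own. Each camera call takes 0.05 s, during which the arm holds its last target.

### The job

The bronze charge in the pan of the spring scale is still short of its weight: bring it up so that the pointer comes to rest between the two tabs, by adding a slice from the rack or by changing the slice in the pan for another one, whichever it takes. The riser stub stays in the pan; set the slices down gently in the pan, leave those that are not in the charge in the rack or on the bench, and leave the tabs and the other things on the bench as they are.

Things in the scene. Friction and masses are not known exactly. Their poses are not given: they have to be found in the camera images.
- pan_floor (a point): centre of the pan's floor, top side. The pan is an open aluminium trough, inside 74 mm wide (its x) and 200 mm long (its y), with 33 mm deep walls 2.5 mm thick all round; it rides on a spring plunger over the grey base (124 x 184 mm) of an over-and-under scale and stays level. Empty, its floor is 130 mm above the bench. x points away from the robot, y to the left.
- scale_pan (a joint): how far the pan has sunk from empty, m: 0 empty, stops at 0.062. The spring is linear, 270 N/m: 100 g sinks it by 3.63 mm. It is damped and settles in about half a second.
- pointer (a point): the pointer of the scale: a flat black blade, 2.4 mm thick, carried by the pan 32 mm below the level of its floor; it runs over both faces (front and back) of an upright white gauge plate, 42 mm wide, that stands beyond the pan's right-hand end (pan y = -111 to -153 mm) and reaches from 22 to 122 mm above the bench. The point is the middle of the blade's thickness, half-way across the plate.
- tab_gap (a point): middle of the 9.2 mm clear gap between the two horizontal steel tabs on the gauge plate's outer half; they are set beforehand to the wanted weight and mark the tolerance. The pointer is wholly inside when it is within 3.4 mm of this height.
- riser_mid (a point): riser stub: round bronze cone stub, 40 mm diameter at the foot, 33 mm at its dished top, 38 mm tall, standing in the pan; its weight (about 0.37 to 0.47 kg) is not known, since it has a shrinkage hole inside. The point is on its axis, half-way up.
- slice_pan_mid (a point): sawn slice of bronze bar standing on its narrow long edge, 56 mm long (its x) x 14 mm thick (its y) x 36 mm tall (z), 248 g within 2 %; it starts in the pan, across it, next to the riser stub. The point is its centre.
- slice_mid_a_mid (a point): sawn slice of bronze bar standing on its narrow long edge, 56 mm long (its x) x 21 mm thick (its y) x 36 mm tall (z), 373 g within 2 %; it starts in the rack. The point is its centre.
- slice_mid_b_mid (a point): sawn slice of bronze bar standing on its narrow long edge, 56 mm long (its x) x 21 mm thick (its y) x 36 mm tall (z), 373 g within 2 %; it starts in the rack. The point is its centre.
- slice_thick_mid (a point): sawn slice of bronze bar standing on its narrow long edge, 56 mm long (its x) x 28 mm thick (its y) x 36 mm tall (z), 497 g within 2 %; it starts in the rack. The point is its centre.
- rack: slice rack, screwed down: wooden foot 78 (x) x 128 (y) x 12 mm with four upright steel plates, 40 mm long (x), 3 mm thick and 33 mm tall above the foot, at y = -54, -18, 18 and 54 mm. A slice stands in each of the three slots (33 mm wide, at y = -36, 0 and 36 mm, any order) on the foot; its ends stick out 8 mm beyond the plates at either side. Origin: centre of the underside.
- hold_down: screw clamp bolted to the bench, in the way: C-frame 216 mm tall, within 75 mm of its origin in x and 60 mm in y. Origin: centre of the underside.
- air_pipe_end (a point): lower end, 480 mm above the bench, of the upright air pipe (22 mm thick) that hangs from the ceiling over the left of the bench: a grey hose slopes down from it to the left bench edge (to about 70 mm nearer the robot and 120 mm further left at 270 mm above the bench): keep the wrist clear of both
- coupler_c_mid (a point): bystander: brass-coloured air hose coupler lying on the bench, 26 x 88 (y) x 26 mm; its centre
- coupler_b_mid (a point): bystander: steel air hose coupler lying on the bench, 26 x 88 (y) x 26 mm; its centre
- polish_bar_mid (a point): bystander: red polishing bar lying on the bench, 43 x 106 (y) x 33 mm; its centre
- flap_a_mid (a point): bystander: flap wheel on a shank lying on the bench, 50 x 70 (y) x 50 mm; its centre
- block_b_mid (a point): bystander: reddish rubbing block lying on the bench, 36 x 90 (y) x 27 mm; its centre
- oil_bottle_mid (a point): bystander: white oil bottle with a red spout, standing, 37 x 53 x 146 mm; its centre
- punch_tin_mid (a point): bystander: tin can with two punches, standing, 67 x 74 x 131 mm; its centre
Mind the look-alikes: they are no part of the job. What is shaped like the part that bears slice_thick_mid but white is not meant. Leave any purple look-alike of the part that bears riser_mid alone.

How it is judged:
By the outcome, as a careful person would: the job done as asked, in the order asked, and still so for the second after the job is handed in, with the robot touching nothing.
It also fails if it takes over 72 s, if anything falls off the work surface, if the arm or the gripper's body presses on something with over 40 N, if the wrist force passes 120 N, or if a joint passes its speed limit or range.

## Working session

There is one attempt and no reset: what is moved stays moved. The work goes in short steps, Python scripts to look and compute and a tool call to move; the robot and the scene stay as the last step left them, time stands still between calls to the robot, and variables do not carry over. Pictures are saved under pics/ and viewed, and the job is handed in when it is done.

Besides the shell and the picture viewer there is one more tool, called after "Call:" in YAML: its name, and indented under it one key for each argument. servo_tool: Moves the arm, as the interface text tells. Its arguments: {"type":"object","properties":{"dp":{"type":"array","items":{"type":"array","items":{"type":"number"}}},"yaw":{"type":"array","items":{"type":"number"}},"fingers":{"type":"number"},"grip_force":{"type":"number"}},"required":["dp","yaw"]}

```bash
mkdir -p pics; cat > h.py <<'E'
from bench import ctrl
import numpy as np, cv2
from scipy.spatial.transform import Rotation as R
def snap(n,fn):
    s=ctrl.get_state(); im,d=ctrl.get_image(n); cv2.imwrite('pics/%s.png'%fn,im[:,:,::-1]); np.save('pics/%s.npy'%fn,d); return s,im,d
def T(n,s=None):
    c=ctrl.camera_info(n)
    if 'extrinsics' in c: return c,np.linalg.inv(np.array(c['extrinsics']))
    M=np.eye(4); M[:3,:3]=R.from_rotvec(s['tool_rot']).as_matrix(); M[:3,3]=s['position']
    return c,M@np.array(c['hand_eye'])
def cloud(n,d,s=None):
    c,M=T(n,s); v,u=np.mgrid[:480,:640]
    P=np.stack([(u-c['cx'])/c['fx']*d,(v-c['cy'])/c['fy']*d,d],-1)
    W=P@M[:3,:3].T+M[:3,3]; W[d<=0]=np.nan; return W
def proj(n,p,s=None):
    c,M=T(n,s); q=np.linalg.inv(M)@np.append(p,1); return c['fx']*q[0]/q[2]+c['cx'],c['fy']*q[1]/q[2]+c['cy']
E
python3 - <<'E'
from h import *
for n in ['scene','top','wrist']: s,im,d=snap(n,n+'0')
print(s)
for n in ['scene','top','wrist']:
    c,M=T(n,s); print(n,c['fx'],M.round(3).tolist())
E
```

```text
{'time': 0.1, 'joint_positions': array([-1.13988122,  0.32175164, -0.07007156,  1.45154786,  0.0225998 ,
        1.37081574, -0.05687549]), 'qd': array([-0.00036519, -0.00253698, -0.00018997, -0.00270733, -0.00068048,
       -0.00096591,  0.00014101]), 'joint_torque': array([-1.23823056e-04, -4.92572987e+01, -4.05759634e-01, -3.13398314e+01,
       -6.41116197e-02,  3.94775870e-02,  8.62745037e-05]), 'position': array([0.26300253, 0.593869  , 0.22157158]), 'tool_rot': array([ 0.32556138,  1.54622652, -0.32827307]), 'ft_force': array([ 0.52892518, -0.53311064, -0.37965907]), 'torque': array([-0.00108488,  0.01891044,  0.04447868]), 'grip_width': 0.9989574264115108}
scene 474.65947928403614 [[-0.866, -0.381, 0.323, 0.211], [-0.5, 0.667, -0.553, 0.535], [-0.004, -0.64, -0.768, 1.111], [0.0, 0.0, 0.0, 1.0]]
top 563.9450856319239 [[-0.01, -0.992, 0.122, 0.395], [-0.998, 0.002, -0.069, 0.035], [0.068, -0.123, -0.99, 1.609], [0.0, 0.0, 0.0, 1.0]]
wrist 429.9787320018528 [[0.406, 0.874, 0.267, 0.189], [0.914, -0.388, -0.119, 0.625], [-0.0, 0.292, -0.956, 0.383], [0.0, 0.0, 0.0, 1.0]]
```

View pics/scene0.png

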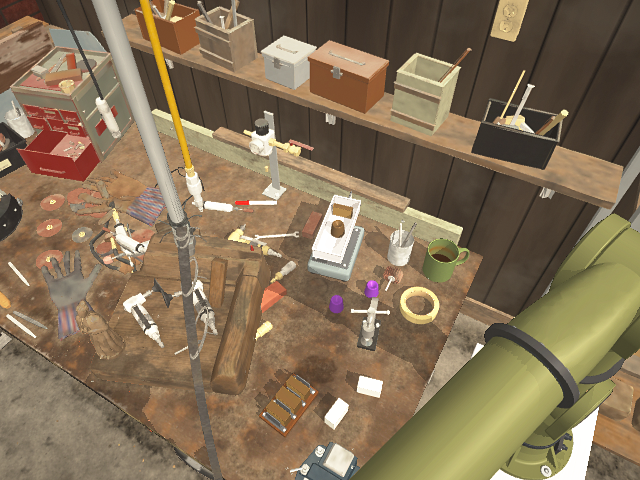

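View pics/top0.png

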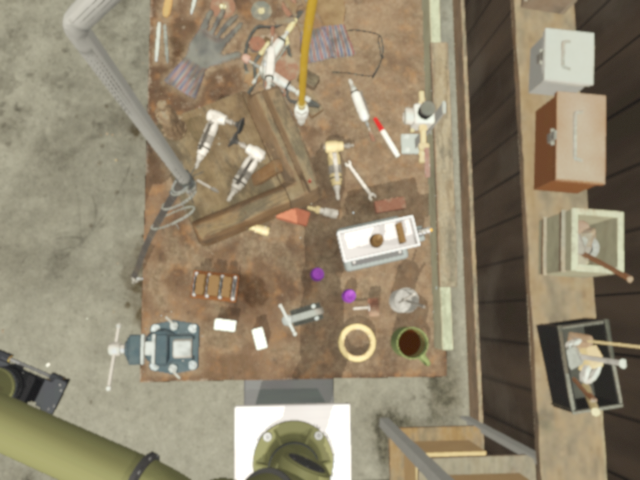

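View pics/wrist0.png

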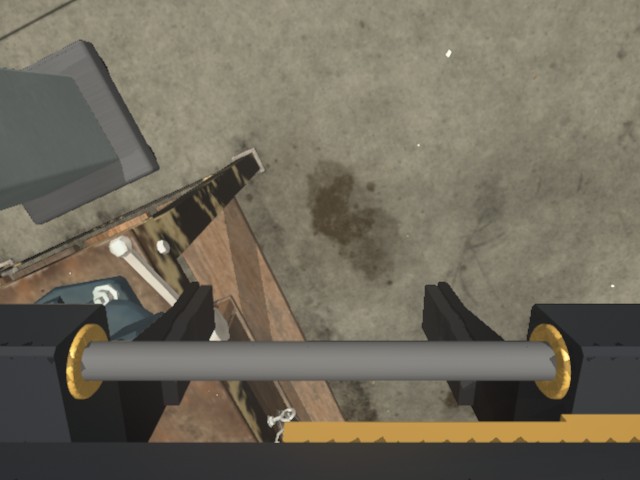

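```bash
python3 - <<'E'
from h import *
a=cv2.imread('pics/scene0.png'); b=cv2.imread('pics/top0.png')
z=lambda im,x,y,w,h,k: cv2.resize(im[y:y+h,x:x+w],None,fx=k,fy=k,interpolation=cv2.INTER_CUBIC)
cv2.imwrite('pics/z1.png',np.hstack([z(a,290,170,130,140,5)]))
cv2.imwrite('pics/z2.png',z(a,240,350,160,110,5))
cv2.imwrite('pics/z3.png',z(b,180,190,260,190,3))
for n in ['scene','top']:
    ctrl.get_image(n)
    for l in ['scale_pan','rack','slice_pan_mid','slice_thick_mid','riser_mid','pointer','hold_down','slice_mid_a_mid']:
        print(n,l,[(np.round(r['extent']).tolist(),round(r['score'],2)) for r in ctrl.search_frame(n,l)][:5])
E
```

```text
scene scale_pan [([266.0, 401.0, 289.0, 425.0], 0.65), ([311.0, 198.0, 360.0, 263.0], 0.58)]
scene rack [([262.0, 376.0, 315.0, 434.0], 0.66)]
scene slice_pan_mid [([330.0, 201.0, 356.0, 219.0], 0.7)]
scene slice_thick_mid [([274.0, 385.0, 298.0, 413.0], 0.8), ([326.0, 395.0, 345.0, 430.0], 0.79), ([286.0, 377.0, 312.0, 404.0], 0.17)]
scene riser_mid [([329.0, 216.0, 348.0, 236.0], 0.65), ([256.0, 318.0, 273.0, 337.0], 0.6), ([365.0, 282.0, 381.0, 299.0], 0.52), ([329.0, 296.0, 344.0, 311.0], 0.46)]
scene pointer [([312.0, 195.0, 362.0, 264.0], 0.73), ([272.0, 260.0, 296.0, 286.0], 0.72)]
scene hold_down []
scene slice_mid_a_mid [([286.0, 376.0, 311.0, 402.0], 0.58)]
top scale_pan [([340.0, 218.0, 419.0, 264.0], 0.85)]
top rack [([188.0, 272.0, 241.0, 301.0], 0.75)]
top slice_pan_mid [([395.0, 224.0, 408.0, 244.0], 0.56), ([188.0, 268.0, 238.0, 302.0], 0.28)]
top slice_thick_mid [([207.0, 273.0, 220.0, 293.0], 0.63), ([216.0, 319.0, 237.0, 332.0], 0.58), ([249.0, 328.0, 263.0, 348.0], 0.52)]
top riser_mid [([342.0, 289.0, 356.0, 302.0], 0.7), ([369.0, 233.0, 385.0, 250.0], 0.68), ([312.0, 269.0, 324.0, 280.0], 0.46)]
top pointer [([338.0, 218.0, 416.0, 260.0], 0.74)]
top hold_down []
top slice_mid_a_mid [([220.0, 272.0, 233.0, 297.0], 0.68)]
```

View pics/z1.png

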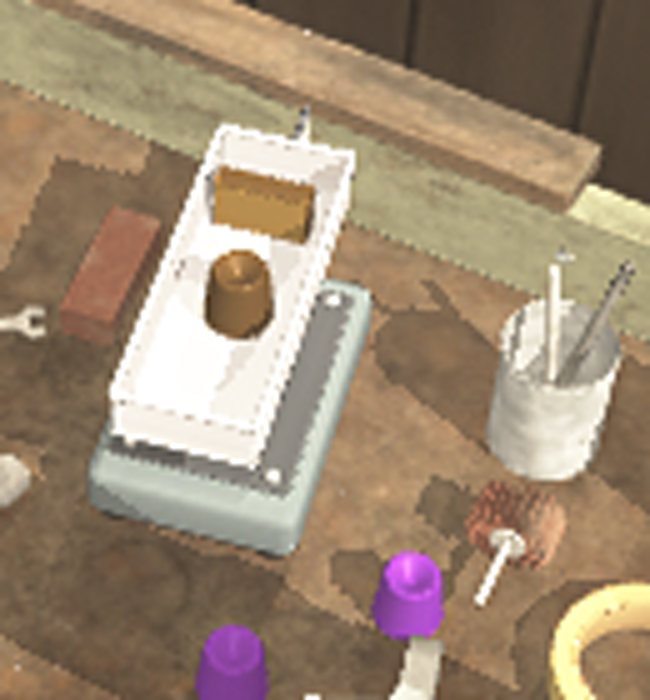

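View pics/z2.png

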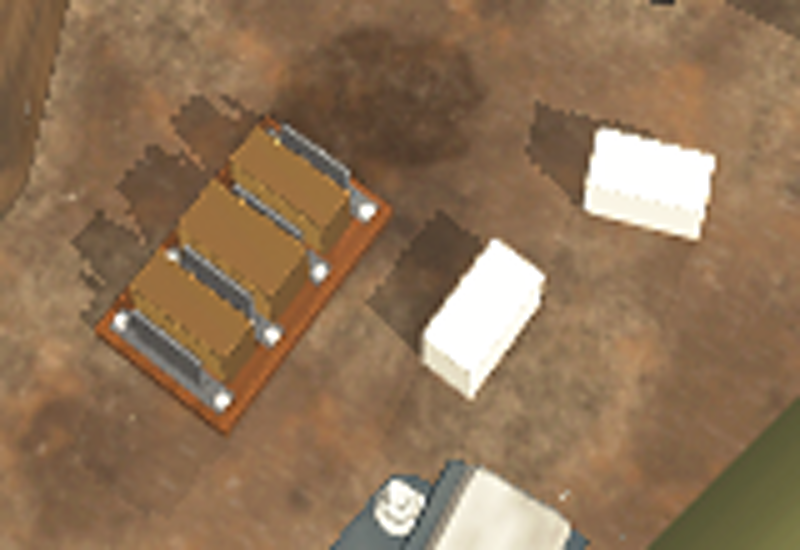

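View pics/z3.png

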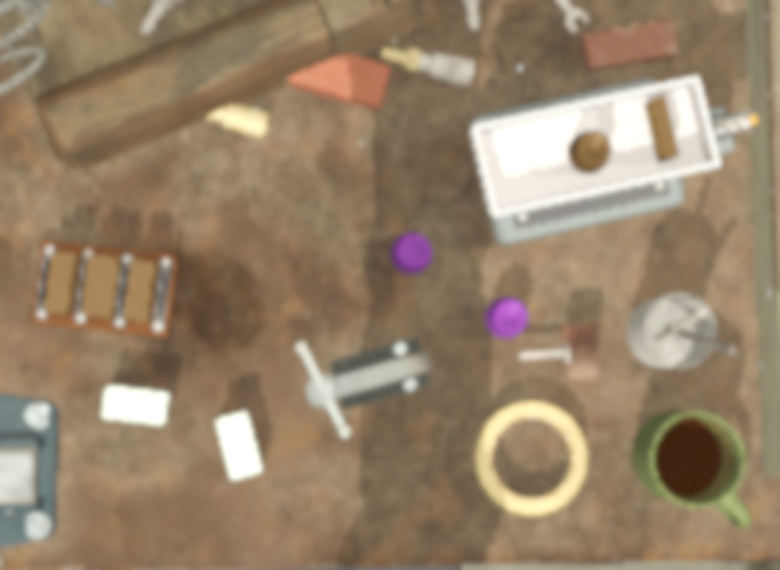

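```bash
python3 - <<'E'
from h import *
W=cloud('top',np.load('pics/top0.npy')); S=cloud('scene',np.load('pics/scene0.npy'))
for nm,(u,v) in dict(rackL=(191,287),rackM=(213,286),rackR=(226,287),foot=(240,300),panslice=(401,232),riser=(376,240),panfloor=(355,246),gauge=(425,231),gaugetip=(431,230),hold=(290,322),hold2=(310,313),pipe_end=(187,180),hose=(160,220),hose2=(140,270),purple1=(318,273),purple2=(349,296),corner=(148,375),beam=(200,235), white=(225,325),white2=(260,338),vise=(180,345)).items():
    print(nm,W[v,u].round(3))
# top-down maps
def hm(C,z0,z1,x0,x1,y0,y1):
    m=(C[...,2]>z0)&(C[...,2]<z1)&(C[...,0]>x0)&(C[...,0]<x1)&(C[...,1]>y0)&(C[...,1]<y1); return m
for C,n in((W,'top'),(S,'scene')):
    m=hm(C,.035,.056,.3,.6,.15,.4); print(n,'rack hi',m.sum())
    r=cv2.minAreaRect((C[m][:,:2]*1000).astype(np.float32)); print(r)
    m=hm(C,.008,.056,.3,.6,.15,.4)
    r=cv2.minAreaRect((C[m][:,:2]*1000).astype(np.float32)); print('rack all',r,m.sum())
E
```

```text
rackL [0.478 0.285 0.006]
rackM [0.478 0.22  0.043]
rackR [0.475 0.184 0.044]
foot [0.44  0.149 0.001]
panslice [ 0.613 -0.285  0.142]
riser [ 0.593 -0.219  0.134]
panfloor [ 0.58  -0.166  0.106]
gauge [ 0.628 -0.372  0.061]
gaugetip [ 0.63  -0.387  0.068]
hold [0.38  0.012 0.217]
hold2 [ 0.401 -0.042  0.134]
pipe_end [0.648 0.208 0.567]
hose [0.606 0.298 0.369]
hose2 [ 0.592  0.623 -0.8  ]
purple1 [ 0.513 -0.07   0.033]
purple2 [ 0.448 -0.157  0.033]
corner [ 0.237  0.399 -0.002]
beam [0.614 0.252 0.081]
white [0.372 0.186 0.038]
white2 [0.335 0.091 0.038]
vise [0.323 0.294 0.111]
top rack hi 875
((425.40252685546875, 234.9596405029297), (192.78765869140625, 311.69525146484375), 61.469261169433594)
rack all ((450.1596374511719, 276.181640625), (245.23544311523438, 299.2546691894531), 89.95050048828125) 2358
scene rack hi 1405
((479.6180725097656, 248.34877014160156), (189.13059997558594, 241.51864624023438), 87.14179229736328)
rack all ((477.2353210449219, 248.58383178710938), (190.51596069335938, 247.8704376220703), 87.05931854248047) 2811
```

```bash
python3 - <<'E'
from h import *
W=cloud('top',np.load('pics/top0.npy')); S=cloud('scene',np.load('pics/scene0.npy'))
for n,C in (('top',W),('scene',S)):
  for z in np.arange(.02,.56,.06):
    m=(C[...,2]>z)&(C[...,2]<z+.06)&(C[...,0]>.2)&(C[...,0]<.75)&(C[...,1]>.17)&(C[...,1]<.55)
    P=C[m]
    if z>.13: print(n,z.round(2),len(P),P.min(0).round(3) if len(P) else '',P.max(0).round(3) if len(P) else '', np.median(P,0).round(3) if len(P) else '')
for (u,v) in [(182,190),(170,210),(160,232),(150,250),(143,265),(138,278)]: print('top',W[v-3:v+4,u-3:u+4].reshape(-1,3)[np.argmax(W[v-3:v+4,u-3:u+4,2])].round(3))
for (u,v) in [(182,230),(190,290),(200,380),(210,440),(215,470)]: print('scene',S[v-3:v+4,u-3:u+4].reshape(-1,3)[np.argmax(S[v-3:v+4,u-3:u+4,2])].round(3))
E
```

```text
top 0.14 65 [0.549 0.366 0.14 ] [0.575 0.395 0.199] [0.562 0.379 0.168]
top 0.2 71 [0.567 0.339 0.2  ] [0.589 0.373 0.259] [0.578 0.356 0.23 ]
top 0.26 201 [0.202 0.244 0.26 ] [0.643 0.548 0.32 ] [0.273 0.511 0.309]
top 0.32 1010 [0.2   0.232 0.32 ] [0.647 0.55  0.379] [0.249 0.521 0.335]
top 0.38 209 [0.243 0.211 0.38 ] [0.656 0.55  0.44 ] [0.278 0.54  0.393]
top 0.44 208 [0.615 0.202 0.44 ] [0.661 0.279 0.5  ] [0.628 0.253 0.454]
top 0.5 342 [0.618 0.184 0.5  ] [0.692 0.252 0.56 ] [0.641 0.221 0.538]
top 0.56 288 [0.236 0.18  0.56 ] [0.67  0.522 0.62 ] [0.643 0.22  0.6  ]
scene 0.14 234 [0.545 0.362 0.14 ] [0.573 0.394 0.2  ] [0.56  0.378 0.17 ]
scene 0.2 250 [0.563 0.336 0.2  ] [0.589 0.372 0.259] [0.576 0.355 0.229]
scene 0.26 280 [0.579 0.239 0.26 ] [0.629 0.35  0.32 ] [0.59  0.331 0.291]
scene 0.32 469 [0.59  0.231 0.32 ] [0.646 0.327 0.38 ] [0.604 0.303 0.334]
scene 0.38 314 [0.604 0.213 0.381] [0.651 0.302 0.44 ] [0.615 0.283 0.409]
scene 0.44 576 [0.612 0.202 0.44 ] [0.661 0.279 0.5  ] [0.627 0.254 0.465]
scene 0.5 697 [0.615 0.184 0.501] [0.692 0.253 0.56 ] [0.638 0.229 0.536]
scene 0.56 510 [0.62  0.179 0.56 ] [0.667 0.23  0.62 ] [0.644 0.222 0.587]
top [0.638 0.22  0.551]
top [0.617 0.267 0.453]
top [0.593 0.314 0.322]
top [0.567 0.36  0.204]
top [0.538 0.399 0.112]
top [0.511 0.437 0.018]
scene [0.638 0.224 0.554]
scene [0.618 0.265 0.45 ]
scene [0.587 0.337 0.275]
scene [nan nan nan]
scene [0.524 0.419 0.067]
```

```bash
cat > plan.py <<'E'
import sys,json
from h import *
# usage: wp list [[x,y,z,yawdeg or None],...] ; yawdeg = world angle of tool y axis
def axes(s):
    M=R.from_rotvec(s['tool_rot']).as_matrix(); return M
def cur(s):
    M=axes(s); return np.degrees(np.arctan2(M[1,1],M[0,1]))
def plan(wps,maxs=1.0):
    s=ctrl.get_state(); M=axes(s); p=np.array(s['position'],float)
    print('now',p.round(4),'yawY',round(cur(s),2),'toolx',M[:,0].round(3),'F',s['ft_force'].round(1),'t',round(s['time'],2),'grip',round(s['grip_width'],3))
    yaw=cur(s); M=np.column_stack([[0,0,-1],[np.cos(np.radians(yaw)),np.sin(np.radians(yaw)),0],[0,0,0]]); M[:,2]=np.cross(M[:,0],M[:,1])
    rows=[];tot=0
    for w in wps:
        t=np.array(w[:3],float); dy=0
        if w[3] is not None: dy=(w[3]-yaw+180)%360-180
        n=int(np.ceil(max(np.abs(t-p).max()/.025/maxs*1.0, np.linalg.norm(t-p)/.025/maxs/1.0, abs(dy)/6,1)))
        for i in range(n):
            tgt=p+(t-p)/(n-i); d=M.T@(tgt-p)/.025; d=np.round(d,2)
            yr=round(-(dy/n)/6,2)  # tool x down: +yaw about x is -world
            rows.append((d.tolist(),yr)); p=p+M@d*.025
            a=np.radians(-yr*6); M=R.from_rotvec([0,0,a]).as_matrix()@M
        yaw=yaw+dy
    for i in range(0,len(rows),5):
        c=rows[i:i+5]; c+= [([0,0,0],0)]*(5-len(c))
        print('dp',json.dumps([r[0] for r in c]),'yaw',[r[1] for r in c])
    print('end',p.round(4))
if __name__=='__main__':
    plan(json.loads(sys.argv[1]),float(sys.argv[2]) if len(sys.argv)>2 else 1.0)
E
python3 - <<'E'
from h import *
S=cloud('scene',np.load('pics/scene0.npy'));W=cloud('top',np.load('pics/top0.npy'))
im=cv2.imread('pics/scene0.png')
# rack slices tops
for n,C in (('scene',S),('top',W)):
    m=(C[...,2]>.043)&(C[...,2]<.056)&(abs(C[...,0]-.478)<.06)&(abs(C[...,1]-.225)<.085)
    r=cv2.minAreaRect((C[m][:,:2]*1000).astype(np.float32)); print(n,'rack tops',r,m.sum(),np.median(C[m][:,2]))
    m=(C[...,2]>.133)&(C[...,2]<.15)&(abs(C[...,0]-.6)<.12)&(abs(C[...,1]+.24)<.15)
    r=cv2.minAreaRect((C[m][:,:2]*1000).astype(np.float32)); print(n,'pan',r,m.sum(),np.median(C[m][:,2]))
print(T('wrist',ctrl.get_state())[0]['hand_eye'])
E
python3 plan.py '[[0.36,0.40,0.29,40],[0.47,0.13,0.29,0]]'
```

```text
scene rack tops ((478.55572509765625, 218.2858123779297), (111.11417388916016, 57.26441955566406), 84.63843536376953) 883 0.0479059461907092
scene pan ((596.4168090820312, -227.0618438720703), (83.01121520996094, 214.11074829101562), 12.556459426879883) 557 0.13987292646215643
top rack tops ((481.3829040527344, 219.06588745117188), (110.9455795288086, 55.554893493652344), 83.7968521118164) 541 0.04780883476574793
top pan ((598.1474609375, -225.69296264648438), (82.71725463867188, 209.71768188476562), 12.564898490905762) 598 0.1395219687236502
[[-1.51016935e-03 -2.91757913e-01  9.56491003e-01 -1.61611493e-01]
 [ 9.99998440e-01 -1.31673776e-03  1.17721790e-03 -1.92398867e-03]
 [ 9.15985184e-04  9.56491289e-01  2.91759446e-01 -8.03813551e-02]
 [ 0.00000000e+00  0.00000000e+00  0.00000000e+00  1.00000000e+00]]
now [0.2632 0.5944 0.2226] yawY 66.12 toolx [ 0.  0. -1.] F [0.4 0.1 0.3] t 1.05 grip 0.999
dp [[-0.27, -0.55, 0.67], [-0.27, -0.52, 0.69], [-0.27, -0.49, 0.72], [-0.27, -0.46, 0.74], [-0.27, -0.42, 0.76]] yaw [np.float64(0.44), np.float64(0.44), np.float64(0.44), np.float64(0.44), np.float64(0.44)]
dp [[-0.27, -0.39, 0.78], [-0.27, -0.35, 0.79], [-0.27, -0.31, 0.81], [-0.27, -0.28, 0.82], [-0.27, -0.24, 0.84]] yaw [np.float64(0.44), np.float64(0.44), np.float64(0.44), np.float64(0.44), np.float64(0.44)]
dp [[0.0, -0.29, 0.93], [0.0, -0.24, 0.94], [0.0, -0.18, 0.95], [0.0, -0.13, 0.96], [0.0, -0.07, 0.97]] yaw [np.float64(0.56), np.float64(0.56), np.float64(0.56), np.float64(0.56), np.float64(0.56)]
dp [[0.0, -0.01, 0.97], [0.0, 0.04, 0.97], [0.0, 0.1, 0.97], [0.0, 0.16, 0.96], [0.0, 0.21, 0.95]] yaw [np.float64(0.56), np.float64(0.56), np.float64(0.56), np.float64(0.56), np.float64(0.56)]
dp [[0.0, 0.27, 0.94], [0.0, 0.33, 0.91], [0, 0, 0], [0, 0, 0], [0, 0, 0]] yaw [np.float64(0.56), np.float64(0.56), 0, 0, 0]
end [0.4701 0.1301 0.2901]
```

Call:
servo_tool:
  dp:
    - [-0.27,-0.55,0.67]
    - [-0.27,-0.52,0.69]
    - [-0.27,-0.49,0.72]
    - [-0.27,-0.46,0.74]
    - [-0.27,-0.42,0.76]
  yaw: [0.44,0.44,0.44,0.44,0.44]

```text
time: 1.55
position: [0.3125, 0.4958, 0.257]
tool_rot: [0.51, 1.51, -0.509]
ft_force: [0.1, -0.6, -2.0]
grip_width: 0.998
```

Call:
servo_tool:
  dp:
    - [-0.27,-0.39,0.78]
    - [-0.27,-0.35,0.79]
    - [-0.27,-0.31,0.81]
    - [-0.27,-0.28,0.82]
    - [-0.27,-0.24,0.84]
  yaw: [0.44,0.44,0.44,0.44,0.44]

```text
time: 2.05
position: [0.3607, 0.3984, 0.2907]
tool_rot: [0.688, 1.459, -0.688]
ft_force: [0.4, -0.3, -0.4]
grip_width: 1.0
```

Call:
servo_tool:
  dp:
    - [0.0,-0.29,0.93]
    - [0.0,-0.24,0.94]
    - [0.0,-0.18,0.95]
    - [0.0,-0.13,0.96]
    - [0.0,-0.07,0.97]
  yaw: [0.56,0.56,0.56,0.56,0.56]

```text
time: 2.55
position: [0.4063, 0.2856, 0.2899]
tool_rot: [0.913, 1.371, -0.914]
ft_force: [0.3, 0.2, -0.1]
grip_width: 1.0
```

Call:
servo_tool:
  dp:
    - [0.0,-0.01,0.97]
    - [0.0,0.04,0.97]
    - [0.0,0.1,0.97]
    - [0.0,0.16,0.96]
    - [0.0,0.21,0.95]
  yaw: [0.56,0.56,0.56,0.56,0.56]

```text
time: 3.05
position: [0.4522, 0.1731, 0.2901]
tool_rot: [1.134, 1.256, -1.134]
ft_force: [0.9, 1.0, -1.0]
grip_width: 1.002
```

Call:
servo_tool:
  dp:
    - [0.0,0.27,0.94]
    - [0.0,0.33,0.91]
    - [0,0,0]
    - [0,0,0]
    - [0,0,0]
  yaw: [0.56,0.56,0,0,0]

```text
time: 3.55
position: [0.4698, 0.131, 0.29]
tool_rot: [1.216, 1.205, -1.216]
ft_force: [0.7, -0.2, 0.7]
grip_width: 1.001
```

```bash
python3 - <<'E'
from h import *
snap('wrist','w1')
E
python3 plan.py '[[0.45,0.0,0.30,12.5],[0.40,-0.43,0.25,12.5]]'
```

```text
now [0.4697 0.1311 0.2899] yawY -0.49 toolx [-0.  0. -1.] F [-0.2 -0.2  0.3] t 3.6 grip 0.996
dp [[-0.07, -0.12, 0.88], [-0.07, -0.16, 0.87], [-0.07, -0.19, 0.86], [-0.06, -0.22, 0.86], [-0.07, -0.26, 0.84]] yaw [np.float64(-0.36), np.float64(-0.36), np.float64(-0.36), np.float64(-0.36), np.float64(-0.36)]
dp [[-0.06, -0.28, 0.84], [0.11, -0.31, 0.91], [0.11, -0.32, 0.91], [0.11, -0.31, 0.91], [0.11, -0.32, 0.91]] yaw [np.float64(-0.36), np.float64(-0.0), np.float64(-0.0), np.float64(-0.0), np.float64(-0.0)]
dp [[0.11, -0.31, 0.91], [0.11, -0.32, 0.91], [0.11, -0.31, 0.91], [0.11, -0.32, 0.91], [0.11, -0.31, 0.91]] yaw [np.float64(-0.0), np.float64(-0.0), np.float64(-0.0), np.float64(-0.0), np.float64(-0.0)]
dp [[0.11, -0.32, 0.91], [0.11, -0.31, 0.91], [0.11, -0.32, 0.91], [0.11, -0.31, 0.91], [0.11, -0.32, 0.91]] yaw [np.float64(-0.0), np.float64(-0.0), np.float64(-0.0), np.float64(-0.0), np.float64(-0.0)]
dp [[0.11, -0.31, 0.91], [0.12, -0.32, 0.9], [0.11, -0.31, 0.91], [0.12, -0.32, 0.9], [0, 0, 0]] yaw [np.float64(-0.0), np.float64(-0.0), np.float64(-0.0), np.float64(-0.0), 0]
end [ 0.3999 -0.43    0.2499]
```

View pics/w1.png

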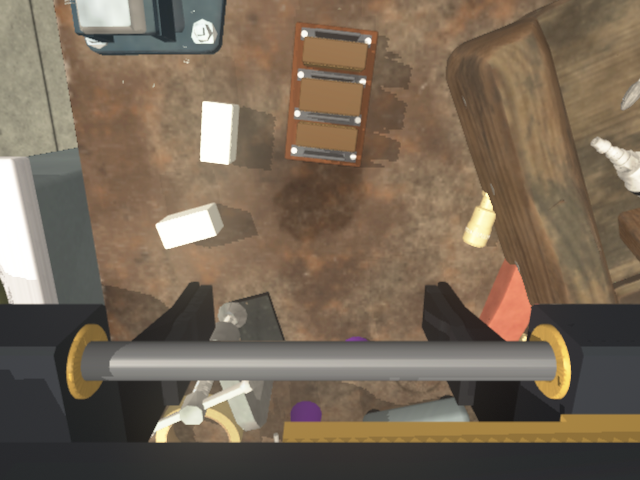

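Call:
servo_tool:
  dp:
    - [-0.07,-0.12,0.88]
    - [-0.07,-0.16,0.87]
    - [-0.07,-0.19,0.86]
    - [-0.06,-0.22,0.86]
    - [-0.07,-0.26,0.84]
  yaw: [-0.36,-0.36,-0.36,-0.36,-0.36]

```text
time: 4.1
position: [0.453, 0.021, 0.2986]
tool_rot: [1.074, 1.29, -1.074]
ft_force: [0.3, -0.5, 0.3]
grip_width: 1.0
```

Call:
servo_tool:
  dp:
    - [-0.06,-0.28,0.84]
    - [0.0,-0.31,0.91]
    - [0.0,-0.32,0.91]
    - [0.0,-0.31,0.91]
    - [0.0,-0.32,0.91]
  yaw: [-0.36,0,0,0,0]

```text
time: 4.6
position: [0.4389, -0.0966, 0.3002]
tool_rot: [1.048, 1.304, -1.047]
ft_force: [0.0, -0.3, 1.3]
grip_width: 0.997
```

Call:
servo_tool:
  dp:
    - [0.0,-0.31,0.91]
    - [0.11,-0.32,0.91]
    - [0.11,-0.31,0.91]
    - [0.11,-0.32,0.91]
    - [0.11,-0.31,0.91]
  yaw: [0,0,0,0,0]

```text
time: 5.1
position: [0.4251, -0.2162, 0.2891]
tool_rot: [1.048, 1.304, -1.047]
ft_force: [0.4, -1.2, -0.6]
grip_width: 1.001
```

Call:
servo_tool:
  dp:
    - [0.11,-0.32,0.91]
    - [0.11,-0.31,0.91]
    - [0.11,-0.32,0.91]
    - [0.11,-0.31,0.91]
    - [0.11,-0.32,0.91]
  yaw: [0,0,0,0,0]

```text
time: 5.6
position: [0.4113, -0.3357, 0.2753]
tool_rot: [1.047, 1.304, -1.046]
ft_force: [0.3, 0.6, 0.3]
grip_width: 0.999
```

Call:
servo_tool:
  dp:
    - [0.11,-0.31,0.91]
    - [0.12,-0.32,0.9]
    - [0.11,-0.31,0.91]
    - [0.12,-0.32,0.9]
    - [0,0,0]
  yaw: [0,0,0,0,0]

```text
time: 6.1
position: [0.3981, -0.433, 0.263]
tool_rot: [1.048, 1.303, -1.054]
ft_force: [0.5, -1.0, -0.6]
grip_width: 1.0
```

```bash
python3 - <<'E'
from h import *
s,im,d=snap('wrist','w2'); print(s['position'],s['tool_rot'],s['ft_force'])
E
```

```text
[ 0.39808476 -0.43298061  0.262989  ] [ 1.04843157  1.30349688 -1.053781  ] [ 0.48052296 -0.99177437 -0.60138804]
```

View pics/w2.png

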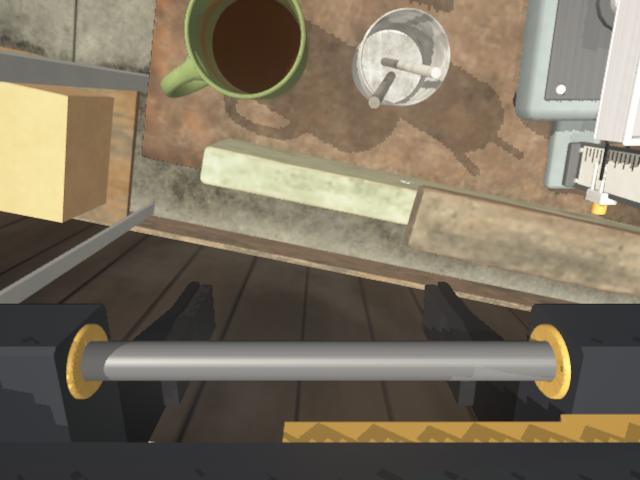

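```bash
python3 plan.py '[[0.435,-0.395,0.225,12.5]]'
```

```text
now [ 0.3989 -0.4314  0.2632] yawY 12.27 toolx [-0.002 -0.    -1.   ] F [ 0.3  0.6 -0.1] t 6.15 grip 0.999
dp [[0.51, 0.57, -0.37], [0.51, 0.58, -0.37], [0.51, 0.57, -0.37], [0, 0, 0], [0, 0, 0]] yaw [np.float64(-0.01), np.float64(-0.01), np.float64(-0.01), 0, 0]
end [ 0.4349 -0.3951  0.2249]
```

Call:
servo_tool:
  dp:
    - [0.51,0.57,-0.37]
    - [0.51,0.58,-0.37]
    - [0.51,0.57,-0.37]
    - [0,0,0]
    - [0,0,0]
  yaw: [0,0,0,0,0]

```text
time: 6.65
position: [0.436, -0.3932, 0.225]
tool_rot: [1.047, 1.306, -1.047]
ft_force: [-0.9, -1.1, 0.3]
grip_width: 0.999
```

```bash
python3 - <<'E'
from h import *
import pickle
s,im,d=snap('wrist','w3'); print(s['position'],s['tool_rot'],s['ft_force']); pickle.dump(s,open('pics/w3.pkl','wb'))
g=cv2.resize(im[150:350,480:640],None,fx=4,fy=4,interpolation=cv2.INTER_CUBIC)
g=cv2.convertScaleAbs(g,alpha=1.0); cv2.imwrite('pics/w3z.png',g[:600,:,::-1])
E
```

```text
[ 0.43604708 -0.39315102  0.22500113] [ 1.0465467   1.30584261 -1.04690917] [-0.90792396 -1.08268736  0.3446415 ]
```

View pics/w3.png

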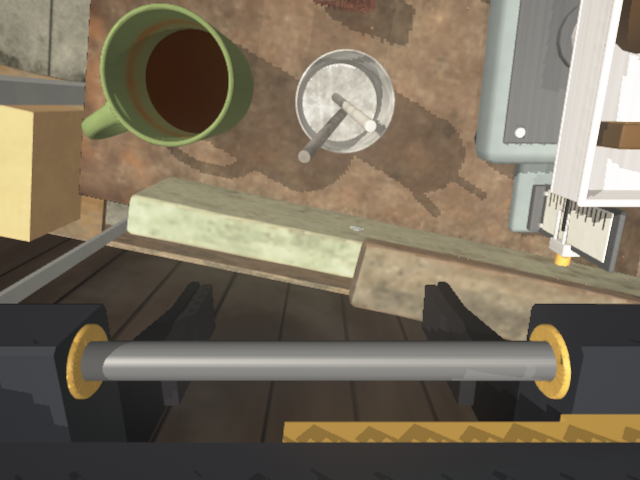

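View pics/w3z.png

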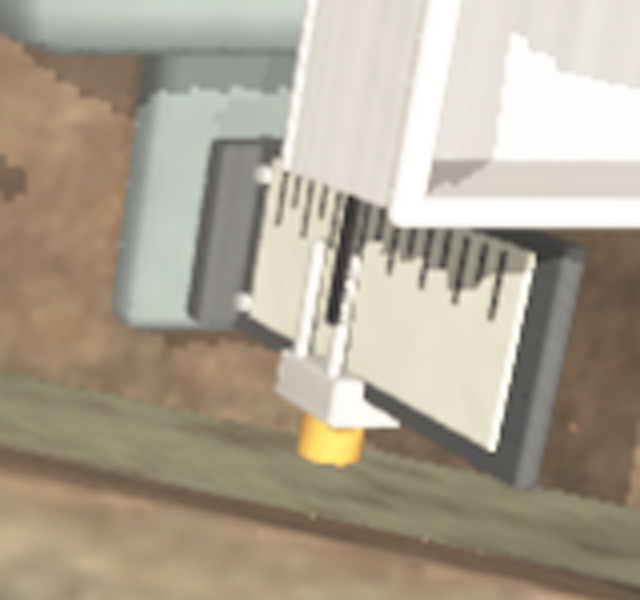

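```bash
python3 - <<'E'
from h import *
import pickle
s=pickle.load(open('pics/w3.pkl','rb')); d=np.load('pics/w3.npy'); im=cv2.imread('pics/w3.png')
x0,y0=535,190
g=cv2.resize(im[y0:y0+75,x0:x0+100],None,fx=8,fy=8,interpolation=cv2.INTER_NEAREST)
cv2.imwrite('pics/w3zz.png',g)
W=cloud('wrist',d,s)
pl=W[215:250,575:600].reshape(-1,3); pl=pl[~np.isnan(pl[:,0])]
c=np.median(pl,0); k=pl[np.linalg.norm(pl-c,axis=1)<.05]
u,sv,vt=np.linalg.svd(k-k.mean(0)); n=vt[2]; print('plane',k.mean(0).round(4),n.round(3),sv)
# force vertical
for v in range(196,246,4):
    print(v,[ (uu,W[v,uu].round(3).tolist()) for uu in (550,556,562,566,570,580)])
E
```

```text
plane [ 0.6239 -0.3599  0.0925] [0.975 0.221 0.008] [0.24542444 0.21299062 0.01327362]
196 [(550, [0.621, -0.346, 0.037]), (556, [0.62, -0.344, 0.046]), (562, [0.581, -0.337, 0.118]), (566, [0.581, -0.336, 0.122]), (570, [0.581, -0.335, 0.127]), (580, [0.579, -0.333, 0.139])]
200 [(550, [0.621, -0.349, 0.039]), (556, [0.622, -0.347, 0.045]), (562, [0.62, -0.345, 0.055]), (566, [0.62, -0.344, 0.061]), (570, [0.614, -0.342, 0.075]), (580, [0.58, -0.336, 0.139])]
204 [(550, [0.621, -0.352, 0.04]), (556, [0.622, -0.35, 0.048]), (562, [0.621, -0.348, 0.056]), (566, [0.613, -0.346, 0.074]), (570, [0.621, -0.346, 0.067]), (580, [0.581, -0.338, 0.139])]
208 [(550, [0.623, -0.355, 0.04]), (556, [0.622, -0.353, 0.049]), (562, [0.623, -0.351, 0.056]), (566, [0.614, -0.348, 0.075]), (570, [0.622, -0.349, 0.067]), (580, [0.62, -0.346, 0.08])]
212 [(550, [0.623, -0.358, 0.041]), (556, [0.623, -0.356, 0.05]), (562, [0.621, -0.354, 0.06]), (566, [0.615, -0.351, 0.074]), (570, [0.621, -0.351, 0.069]), (580, [0.621, -0.348, 0.08])]
216 [(550, [0.624, -0.361, 0.043]), (556, [0.624, -0.359, 0.05]), (562
[... 744 characters left out ...]
61]), (562, [0.626, -0.369, 0.062]), (566, [0.623, -0.366, 0.072]), (570, [0.625, -0.366, 0.073]), (580, [0.625, -0.362, 0.084])]
236 [(550, [0.629, -0.377, 0.045]), (556, [0.624, -0.373, 0.061]), (562, [0.626, -0.371, 0.064]), (566, [0.624, -0.369, 0.072]), (570, [0.625, -0.368, 0.075]), (580, [0.626, -0.365, 0.085])]
240 [(550, [0.624, -0.378, 0.055]), (556, [0.625, -0.376, 0.061]), (562, [0.623, -0.373, 0.07]), (566, [0.627, -0.373, 0.069]), (570, [0.626, -0.371, 0.075]), (580, [0.625, -0.367, 0.087])]
244 [(550, [0.623, -0.381, 0.057]), (556, [0.623, -0.378, 0.065]), (562, [0.624, -0.376, 0.072]), (566, [0.627, -0.375, 0.072]), (570, [0.627, -0.374, 0.076]), (580, [0.626, -0.37, 0.088])]
```

View pics/w3zz.png

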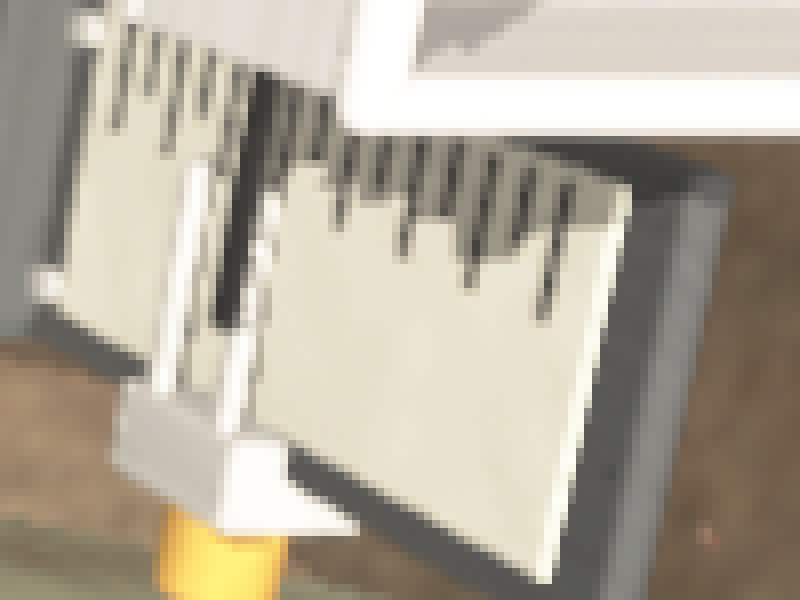

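```bash
python3 - <<'E'
from h import *
import pickle
s=pickle.load(open('pics/w3.pkl','rb')); d=np.load('pics/w3.npy'); im=cv2.imread('pics/w3.png').astype(int)
W=cloud('wrist',d,s)
a=np.radians(12.56); ex=np.array([np.cos(a),np.sin(a)]); ey=np.array([-ex[1],ex[0]]); o=np.array([.597,-.2265])
Q=np.dstack([(W[...,:2]-o)@ex,(W[...,:2]-o)@ey,W[...,2]])*1000
for v in range(200,243,3):
    print(v,'  '.join('%d:%s/%.0f,%.1f'%(u,'B' if im[v,u].sum()<200 else ('T' if im[v,u].min()>215 else '.'),Q[v,u,0],Q[v,u,2]) for u in range(553,571)))
# pan floor and rim
m=(abs(Q[...,0])<30)&(abs(Q[...,1])<95)&(Q[...,2]>90)&(Q[...,2]<125)&(im.min(2)>150); print('floor',m.sum(),np.percentile(Q[m][:,2],[10,50,90]))
for n in('scene','top'):
    C=cloud(n,np.load('pics/%s0.npy'%n)); q=np.dstack([(C[...,:2]-o)@ex,(C[...,:2]-o)@ey,C[...,2]])*1000; 
    m=(abs(q[...,0])<25)&(q[...,1]>40)&(q[...,1]<85)&(q[...,2]>80)&(q[...,2]<125); print(n,'floor',m.sum(),np.percentile(q[m][:,2],[10,50,90]))
E
```

```text
200 553:./-3,43.7  554:./-2,43.6  555:./-3,46.1  556:./-2,44.9  557:./-2,47.8  558:./-3,50.3  559:./-2,50.7  560:./-2,50.4  561:./-4,55.7  562:./-3,55.5  563:./-2,55.4  564:./-3,58.0  565:./-3,59.9  566:./-3,60.5  567:B/-9,72.5  568:B/-10,75.7  569:./-8,72.7  570:./-8,75.2
203 553:./-3,43.4  554:./-2,43.1  555:./-2,45.4  556:./-2,46.6  557:./-2,48.5  558:./-2,49.8  559:./-3,52.1  560:./-3,53.5  561:./-2,53.6  562:./-3,56.1  563:./-3,58.3  564:./-3,58.5  565:./-2,58.9  566:./-10,73.2  567:B/-9,72.7  568:B/-9,74.2  569:./-8,73.5  570:./-3,66.2
206 553:./-2,43.6  554:./-3,45.4  555:./-3,47.0  556:./-3,48.3  557:./-2,48.7  558:./-3,52.1  559:./-3,52.3  560:./-3,54.0  561:./-3,55.6  562:./-3,56.5  563:./-4,59.4  564:./-3,59.5  565:./-2,59.7  566:B/-9,72.7  567:B/-9,74.7  568:./-9,75.6  569:./-7,72.5  570:./-3,67.2
209 553:./-3,44.4  554:./-3,46.2  555:./-2,46.2  556:./-3,49.1  557:./-3,50.9  558:./-3,52.9  559:./-3,53.2  560:./-2,53.1  561:./-3,56.6  562:./-3,57.8  563:./-3,59.7  564:./-2,59.4  565:B/-10,73.2  566:B/-9,73.4  567:./-9,74.1  568:./-7,73.0  569:./-2,65.5  570:./-3,68.7
212 5
[... 2465 characters left out ...]
/-7,58.8  554:./-6,59.4  555:./-6,61.1  556:./-5,60.5  557:./-5,60.4  558:./-3,59.0  559:./-3,60.0  560:./-3,61.6  561:./-3,62.6  562:./-7,70.8  563:T/-6,71.8  564:T/-6,72.4  565:T/-5,72.4  566:./-2,68.7  567:./-2,70.1  568:./-2,70.3  569:./-2,72.4  570:./-2,73.7
242 553:./-7,60.6  554:./-7,60.5  555:./-7,62.0  556:./-7,63.2  557:./-7,65.9  558:./-6,65.7  559:./-6,67.1  560:./-6,68.3  561:./-5,67.6  562:T/-6,70.9  563:T/-7,72.7  564:T/-6,72.9  565:./-5,72.9  566:./-3,70.1  567:./-3,71.6  568:./nan,nan  569:./-3,73.4  570:./-2,74.6
floor 3640 [104.18377524 105.05888251 105.99653567]
scene floor 181 [103.18823552 105.73190582 108.3806507 ]
top floor 306 [100.06345691 104.52301356 108.89008118]
```

```bash
python3 - <<'E'
from h import *
import pickle
s=ctrl.get_state(); print(s['joint_positions'].round(2), np.degrees(np.arctan2(s['position'][1],s['position'][0])))
# pan contents from scene/top
a=np.radians(12.56); ex=np.array([np.cos(a),np.sin(a)]); ey=np.array([-ex[1],ex[0]])
for n in('scene','top'):
    C=cloud(n,np.load('pics/%s0.npy'%n)); im=cv2.imread('pics/%s0.png'%n).astype(int)
    m0=(abs(C[...,0]-.597)<.12)&(abs(C[...,1]+.227)<.14)
    rim=m0&(C[...,2]>.134)&(C[...,2]<.146)&(im.min(2)>170)
    q=np.stack([C[rim][:,:2]@ex,C[rim][:,:2]@ey],1); lo=np.percentile(q,1,0);hi=np.percentile(q,99,0); cen=(lo+hi)/2
    print(n,'rim size',hi-lo,'centre',(cen[0]*ex+cen[1]*ey).round(4), cv2.minAreaRect((C[rim][:,:2]*1000).astype(np.float32)))
    br=m0&(C[...,2]>.12)&(im[...,0]<110)&(im[...,2]-im[...,0]>30)
    k,lab=cv2.connectedComponents(br.astype(np.uint8))
    for i in range(1,k):
        P=C[lab==i]
        if len(P)<15: continue
        t=P[P[:,2]>np.percentile(P[:,2],90)-.004]
        q=np.stack([t[:,:2]@ex,t[:,:2]@ey],1); c=(q.min(0)+q.max(0))/2
        print('  obj',len(t),'topz',np.median(t[:,2]).round(4),'size',np.ptp(q,axis=0).round(4),'c pan',(c-cen).round(4),'world',(c[0]*ex+c[1]*ey).round(4), cv2.minAreaRect((t[:,:2]*1000).astype(np.float32))[2])
# height map from w1
s1=dict(position=[0.4697,0.1311,0.2899]); yaw=np.radians(-.49)
M=np.column_stack([[0,0,-1],[np.cos(yaw),np.sin(yaw),0],np.cross([0,0,-1],[np.cos(yaw),np.sin(yaw),0])]); s1['tool_rot']=R.from_matrix(M).as_rotvec()
pickle.dump(s1,open('pics/w1.pkl','wb'))
W=cloud('wrist',np.load('pics/w1.npy'),s1); im=cv2.imread('pics/w1.png').astype(int)
for (u,v) in [(300,24),(378,33),(287,158),(362,165),(335,52),(332,97),(326,138),(350,230),(400,230),(330,280),(470,240),(505,270),(265,290)]: print((u,v),W[v,u].round(4))
br=(W[...,2]>.0455)&(W[...,2]<.053)&(im[...,2]-im[...,0]>35)&(abs(W[...,0]-.478)<.06)&(abs(W[...,1]-.22)<.08)
k,lab=cv2.connectedComponents(br.astype(np.uint8))
for i in range(1,k):
    P=W[lab==i]
    if len(P)>60: print(len(P),np.median(P[:,2]).round(4),cv2.minAreaRect((P[:,:2]*1000).astype(np.float32)))
E
```

```text
[-0.17  0.29  1.04  1.64 -0.25  1.36  1.12] -42.17472206484564
scene rim size [0.08216769 0.21006041] centre [ 0.5962 -0.2264] ((596.4168090820312, -227.0618438720703), (83.01121520996094, 214.11074829101562), 12.556459426879883)
  obj 75 topz 0.1413 size [0.0559 0.0187] c pan [ 0.0022 -0.0618] world [ 0.6118 -0.2862] 10.702596664428711
  obj 69 topz 0.1416 size [0.0317 0.0318] c pan [-0.0029  0.0046] world [ 0.5924 -0.2226] 54.0568733215332
top rim size [0.08195362 0.20786491] centre [ 0.5981 -0.2257] ((598.137451171875, -225.6480712890625), (82.71725463867188, 209.6256103515625), 12.564898490905762)
  obj 41 topz 0.1433 size [0.0508 0.0109] c pan [ 0.0009 -0.0602] world [ 0.6121 -0.2843] 10.318251609802246
  obj 40 topz 0.1431 size [0.0264 0.0267] c pan [-0.0042  0.006 ] world [ 0.5928 -0.2208] 67.885009765625
(300, 24) [0.4535 0.2817 0.0116]
(378, 33) [0.5265 0.2737 0.0098]
(287, 158) [0.4376 0.1584 0.0119]
(362, 165) [ 5.150e-01  1.489e-01 -4.000e-04]
(335, 52) [0.4847 0.2534 0.0478]
(332, 97) [0.4821 0.2162 0.047 ]
(326, 138) [0.4765 0.1805 0.0494]
(350, 230) [ 5.033e-01  7.810e-02 -4.000e-04]
(400, 230) [ 0.5581  0.0775 -0.0009]
(330, 280) [ 0.4813  0.0192 -0.0006]
(470, 240) [0.628  0.0721 0.0206]
(505, 270) [0.6716 0.0355 0.0146]
(265, 290) [0.4072 0.0081 0.0005]
1640 0.0475 ((484.6588134765625, 252.66375732421875), (21.5458984375, 55.920536041259766), 83.62468719482422)
1999 0.0474 ((481.138427734375, 216.11062622070312), (28.243886947631836, 55.93130111694336), 83.94149780273438)
1387 0.0474 ((477.116943359375, 181.1718292236328), (21.182321548461914, 55.964263916015625), 83.9378662109375)
```

```bash
python3 plan.py '[[0.56,-0.28,0.26,-77.4]]'
```

```text
now [ 0.4354 -0.3944  0.2257] yawY 12.42 toolx [-0. -0. -1.] F [-0.7 -0.5 -0.3] t 6.7 grip 1.003
dp [[-0.09, 0.39, -0.23], [-0.09, 0.36, -0.27], [-0.09, 0.34, -0.3], [-0.09, 0.3, -0.34], [-0.09, 0.26, -0.36]] yaw [np.float64(1.0), np.float64(1.0), np.float64(1.0), np.float64(1.0), np.float64(1.0)]
dp [[-0.09, 0.23, -0.39], [-0.09, 0.18, -0.41], [-0.09, 0.14, -0.43], [-0.09, 0.09, -0.44], [-0.09, 0.05, -0.45]] yaw [np.float64(1.0), np.float64(1.0), np.float64(1.0), np.float64(1.0), np.float64(1.0)]
dp [[-0.09, -0.0, -0.45], [-0.1, -0.05, -0.45], [-0.09, -0.09, -0.44], [-0.1, -0.14, -0.43], [-0.09, -0.19, -0.41]] yaw [np.float64(1.0), np.float64(1.0), np.float64(1.0), np.float64(1.0), np.float64(1.0)]
end [ 0.5599 -0.28    0.2599]
```

Call:
servo_tool:
  dp:
    - [-0.09,0.39,-0.23]
    - [-0.09,0.36,-0.27]
    - [-0.09,0.34,-0.3]
    - [-0.09,0.3,-0.34]
    - [-0.09,0.26,-0.36]
  yaw: [1,1,1,1,1]
  fingers: 0.38
  grip_force: 30

```text
time: 7.2
position: [0.4765, -0.3574, 0.2378]
tool_rot: [1.437, 1.042, -1.436]
ft_force: [0.1, 0.4, 0.3]
grip_width: 0.631
```

Call:
servo_tool:
  dp:
    - [-0.09,0.23,-0.39]
    - [-0.09,0.18,-0.41]
    - [-0.09,0.14,-0.43]
    - [-0.09,0.09,-0.44]
    - [-0.09,0.05,-0.45]
  yaw: [1,1,1,1,1]

```text
time: 7.7
position: [0.5182, -0.3195, 0.2491]
tool_rot: [1.794, 0.687, -1.793]
ft_force: [-1.2, 0.3, -0.3]
grip_width: 0.383
```

Call:
servo_tool:
  dp:
    - [-0.09,0,-0.45]
    - [-0.1,-0.05,-0.45]
    - [-0.09,-0.09,-0.44]
    - [-0.1,-0.14,-0.43]
    - [-0.09,-0.19,-0.41]
  yaw: [1,1,1,1,1]

```text
time: 8.2
position: [0.5599, -0.2814, 0.2609]
tool_rot: [2.111, 0.221, -2.109]
ft_force: [-0.9, 0.7, 0.3]
grip_width: 0.379
```

```bash
cat > panlook.py <<'E'
from h import *
import sys
fn=sys.argv[1]
s,im,d=snap('wrist',fn); im=im.astype(int)[:,:,::-1]; print(s['position'],s['ft_force'],s['joint_positions'].round(2))
C=cloud('wrist',d,s)
a=np.radians(12.56); ex=np.array([np.cos(a),np.sin(a)]); ey=np.array([-ex[1],ex[0]]); o=np.array([.597,-.226])
m0=(abs(C[...,0]-.597)<.13)&(abs(C[...,1]+.227)<.15)
rim=m0&(C[...,2]>.125)&(C[...,2]<.150)&(im.min(2)>170)
if rim.sum()>50:
    print('rim',cv2.minAreaRect((C[rim][:,:2]*1000).astype(np.float32)),np.median(C[rim][:,2]))
br=m0&(C[...,2]>.10)&(C[...,2]<.17)&(im[...,2]-im[...,0]>30)&(im[...,2]<200)
k,lab=cv2.connectedComponents(br.astype(np.uint8))
for i in range(1,k):
    P=C[lab==i]
    if len(P)<60: continue
    t=P[P[:,2]>np.percentile(P[:,2],90)-.004]
    q=np.stack([(t[:,:2]-o)@ex,(t[:,:2]-o)@ey],1); c=(np.percentile(q,1,0)+np.percentile(q,99,0))/2
    print('  obj',len(t),'topz',np.median(t[:,2]).round(4),'c pan',c.round(4),'world',(o+c[0]*ex+c[1]*ey).round(4), cv2.minAreaRect((t[:,:2]*1000).astype(np.float32)))
q=np.dstack([(C[...,:2]-o)@ex,(C[...,:2]-o)@ey,C[...,2]])
fl=(abs(q[...,0])<.03)&(abs(q[...,1])<.09)&(im.min(2)>170)&(q[...,2]<.12)
print('floor',fl.sum(),np.median(q[fl][:,2]) if fl.any() else '')
E
python3 panlook.py w4
```

```text
[ 0.55989252 -0.28140603  0.26088626] [-0.92945254  0.74519951  0.26952735] [-0.45  0.46  1.2   1.49 -0.43  1.48 -0.61]
rim ((597.3311157226562, -229.0548095703125), (82.03919982910156, 208.0124969482422), 12.47851276397705) 0.1397637497669955
  obj 1860 topz 0.1408 c pan [ 0.0029 -0.0664] world [ 0.6143 -0.2902] ((613.8345336914062, -290.55108642578125), (54.9492073059082, 14.403746604919434), 11.803423881530762)
  obj 1360 topz 0.1416 c pan [-0.0022  0.0001] world [ 0.5948 -0.2264] ((594.832275390625, -226.2854766845703), (30.91059112548828, 30.203018188476562), 72.72111511230469)
floor 15845 0.10494384301237941
```

View pics/w4.png

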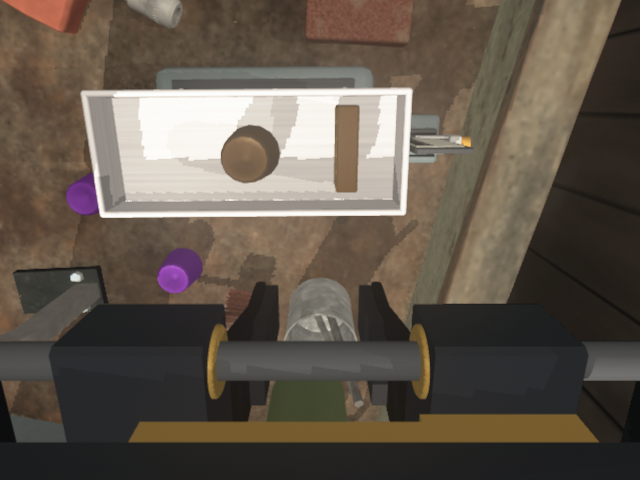

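```bash
python3 plan.py '[[0.6133,-0.2876,0.21,-77.8],[0.6133,-0.2876,0.114,-77.8]]' 0.8
```

```text
now [ 0.562  -0.2794  0.2609] yawY -78.02 toolx [ 0.002 -0.001 -1.   ] F [1.9 1.  0.4] t 8.25 grip 0.382
dp [[0.51, 0.19, -0.49], [0.51, 0.19, -0.48], [0.51, 0.19, -0.48], [0.51, 0.18, -0.49], [0.77, 0.0, 0.0]] yaw [np.float64(-0.01), np.float64(-0.01), np.float64(-0.01), np.float64(-0.01), np.float64(-0.0)]
dp [[0.77, 0.0, 0.0], [0.77, 0.0, 0.0], [0.76, 0.0, 0.0], [0.77, 0.0, 0.0], [0, 0, 0]] yaw [np.float64(-0.0), np.float64(-0.0), np.float64(-0.0), np.float64(-0.0), 0]
end [ 0.6133 -0.2876  0.1139]
```

Call:
servo_tool:
  dp:
    - [0.51,0.19,-0.49]
    - [0.51,0.19,-0.48]
    - [0.51,0.19,-0.48]
    - [0.51,0.18,-0.49]
    - [0,0,0]
  yaw: [0,0,0,0,0]
  fingers: 0.35

```text
time: 8.75
position: [0.6114, -0.2884, 0.2072]
tool_rot: [2.104, 0.23, -2.109]
ft_force: [0.2, -0.4, 0.4]
grip_width: 0.351
```

```bash
python3 plan.py '[[0.6133,-0.2876,0.114,-77.8]]' 0.8; python3 -c "
from h import *
snap('wrist','w5');s=ctrl.get_state();print(s['position'],s['joint_positions'].round(2))"
```

```text
now [ 0.6114 -0.2884  0.2072] yawY -77.53 toolx [-0.002 -0.    -1.   ] F [ 0.2 -0.4  0.4] t 8.75 grip 0.351
dp [[0.75, -0.0, -0.02], [0.74, -0.0, -0.01], [0.75, -0.0, -0.02], [0.74, -0.01, -0.01], [0.75, -0.0, -0.02]] yaw [np.float64(0.01), np.float64(0.01), np.float64(0.01), np.float64(0.01), np.float64(0.01)]
end [ 0.6133 -0.2877  0.1139]
[ 0.61079541 -0.28901256  0.20840088] [-0.34  0.59  1.11  1.43 -0.53  1.44 -0.59]
```

View pics/w5.png

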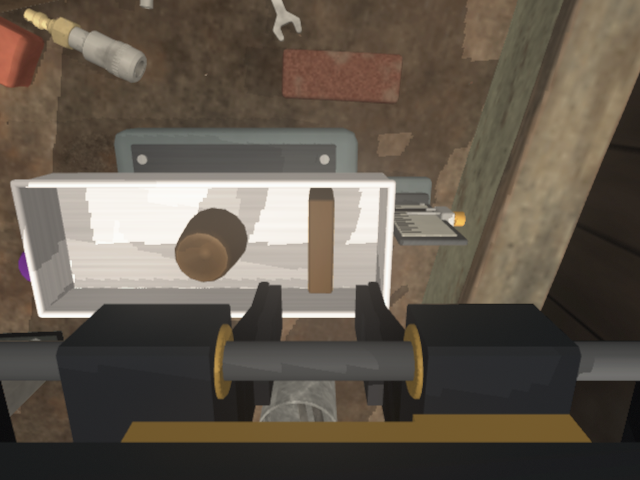

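Call:
servo_tool:
  dp:
    - [0.75,0.02,-0.02]
    - [0.74,0,-0.02]
    - [0.75,0,-0.02]
    - [0.75,0,-0.02]
    - [0.7,0,0]
  yaw: [0,0,0,0,0]

```text
time: 9.3
position: [0.6131, -0.288, 0.1148]
tool_rot: [2.107, 0.229, -2.108]
ft_force: [-0.0, 0.1, -0.0]
grip_width: 0.353
```

Call:
servo_tool:
  dp:
    - [0,0,0]
    - [0,0,0]
    - [0,0,0]
    - [0,0,0]
    - [0,0,0]
  yaw: [0,0,0,0,0]
  fingers: 0
  grip_force: 30

```text
time: 9.8
position: [0.6139, -0.2889, 0.1175]
tool_rot: [2.109, 0.227, -2.105]
ft_force: [0.6, -0.5, 0.2]
grip_width: 0.154
```

Call:
servo_tool:
  dp:
    - [-0.3,0,0]
    - [-0.5,0,0]
    - [-0.8,0,0]
    - [-1,0,0]
    - [-1,0,0]
  yaw: [0,0,0,0,0]

```text
time: 10.3
position: [0.6132, -0.2883, 0.2082]
tool_rot: [2.108, 0.228, -2.107]
ft_force: [0.5, 0.4, -1.6]
grip_width: 0.157
```

```bash
python3 plan.py '[[0.613,-0.285,0.24,-77.8],[0.57,0.0,0.24,-80],[0.57,0,0.10,-80]]' 1.0
```

```text
now [ 0.6132 -0.2883  0.2082] yawY -77.65 toolx [ 0.  0. -1.] F [ 0.5  0.4 -1.6] t 10.3 grip 0.157
dp [[-0.64, -0.06, -0.01], [-0.63, -0.07, -0.01], [-0.0, -0.96, -0.06], [-0.0, -0.96, -0.06], [-0.0, -0.96, -0.05]] yaw [np.float64(0.01), np.float64(0.01), np.float64(0.03), np.float64(0.03), np.float64(0.03)]
dp [[-0.0, -0.96, -0.05], [-0.0, -0.96, -0.05], [-0.0, -0.96, -0.05], [-0.0, -0.96, -0.04], [-0.0, -0.96, -0.04]] yaw [np.float64(0.03), np.float64(0.03), np.float64(0.03), np.float64(0.03), np.float64(0.03)]
dp [[-0.0, -0.96, -0.04], [-0.0, -0.96, -0.03], [-0.0, -0.96, -0.03], [-0.0, -0.96, -0.03], [0.93, 0.0, -0.0]] yaw [np.float64(0.03), np.float64(0.03), np.float64(0.03), np.float64(0.03), np.float64(-0.0)]
dp [[0.93, 0.0, -0.0], [0.93, 0.0, -0.0], [0.94, 0.0, -0.0], [0.93, 0.0, -0.0], [0.94, 0.0, -0.0]] yaw [np.float64(-0.0), np.float64(-0.0), np.float64(-0.0), np.float64(-0.0), np.float64(-0.0)]
end [5.699e-01 1.000e-04 1.000e-01]
```

Call:
servo_tool:
  dp:
    - [-0.64,-0.06,0]
    - [-0.63,-0.07,0]
    - [0,-0.96,-0.06]
    - [0,-0.96,-0.06]
    - [0,-0.96,-0.05]
  yaw: [0,0,0.03,0.03,0.03]

```text
time: 10.8
position: [0.6012, -0.2129, 0.2383]
tool_rot: [2.113, 0.219, -2.114]
ft_force: [-0.3, -0.2, -2.2]
grip_width: 0.157
```

Call:
servo_tool:
  dp:
    - [0,-0.96,-0.05]
    - [0,-0.96,-0.05]
    - [0,-0.96,-0.05]
    - [0,-0.96,-0.04]
    - [0,-0.96,-0.04]
  yaw: [0.03,0.03,0.03,0.03,0.03]

```text
time: 11.3
position: [0.5829, -0.0939, 0.2383]
tool_rot: [2.121, 0.203, -2.122]
ft_force: [-0.8, -0.8, -2.4]
grip_width: 0.16
```

Call:
servo_tool:
  dp:
    - [0,-0.96,-0.04]
    - [0,-0.96,-0.03]
    - [0,-0.96,-0.03]
    - [0,-0.96,-0.03]
    - [0.93,0,0]
  yaw: [0.03,0.03,0.03,0.03,0]

```text
time: 11.8
position: [0.5705, 0.005, 0.2171]
tool_rot: [2.131, 0.201, -2.121]
ft_force: [1.0, 0.6, -2.6]
grip_width: 0.157
```

```bash
python3 plan.py '[[0.57,0,0.06,-80],[0.57,0,0.013,-80]]' 0.9;python3 -c "
from h import *
snap('wrist','w6');s=ctrl.get_state();print(s['position'],s['joint_positions'].round(2))"
```

```text
now [0.5705 0.005  0.2171] yawY -79.42 toolx [ 0.004  0.004 -1.   ] F [ 1.   0.6 -2.6] t 11.8 grip 0.157
dp [[0.9, 0.03, 0.01], [0.9, 0.03, 0.01], [0.9, 0.03, 0.01], [0.9, 0.03, 0.01], [0.89, 0.02, 0.01]] yaw [np.float64(0.01), np.float64(0.01), np.float64(0.01), np.float64(0.01), np.float64(0.01)]
dp [[0.9, 0.03, 0.0], [0.89, 0.02, 0.01], [0.63, 0.0, -0.0], [0.63, 0.0, -0.0], [0.62, 0.0, -0.0]] yaw [np.float64(0.01), np.float64(0.01), np.float64(-0.0), np.float64(-0.0), np.float64(-0.0)]
end [0.5699 0.     0.0131]
[0.56726156 0.00302195 0.21198169] [-1.04  0.28  1.18  1.7  -0.27  1.34 -1.2 ]
```

View pics/w6.png

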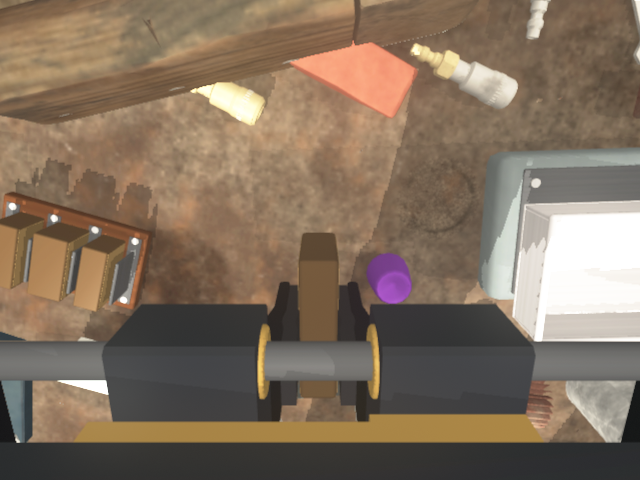

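Call:
servo_tool:
  dp:
    - [0.9,0,0]
    - [0.9,0,0]
    - [0.9,0,0]
    - [0.9,0,0]
    - [0.9,0,0]
  yaw: [0,0,0,0,0]

```text
time: 12.35
position: [0.5685, -0.0008, 0.102]
tool_rot: [2.128, 0.189, -2.13]
ft_force: [0.5, 0.3, -2.6]
grip_width: 0.16
```

Call:
servo_tool:
  dp:
    - [0.9,0,0]
    - [0.9,0,0]
    - [0.6,0,0]
    - [0.4,0,0]
    - [0,0,0]
  yaw: [0,0,0,0,0]

```text
time: 12.85
position: [0.5681, -0.0004, 0.0317]
tool_rot: [2.126, 0.189, -2.131]
ft_force: [0.4, -0.5, -1.8]
grip_width: 0.159
```

```bash
python3 plan.py '[[0.57,0,0.012,-80]]' 0.5
```

```text
now [ 5.681e-01 -4.000e-04  3.170e-02] yawY -79.82 toolx [-0.002 -0.    -1.   ] F [ 0.4 -0.5 -1.8] t 12.85 grip 0.159
dp [[0.39, -0.0, -0.04], [0.4, -0.0, -0.04], [0, 0, 0], [0, 0, 0], [0, 0, 0]] yaw [np.float64(0.02), np.float64(0.02), 0, 0, 0]
end [ 0.5701 -0.      0.012 ]
```

Call:
servo_tool:
  dp:
    - [0.3,0,0]
    - [0.25,0,0]
    - [0.12,0,0]
    - [0.06,0,0]
    - [0,0,0]
  yaw: [0,0,0,0,0]

```text
time: 13.35
position: [0.5689, -0.0002, 0.0143]
tool_rot: [2.128, 0.19, -2.128]
ft_force: [0.5, -0.0, -2.3]
grip_width: 0.158
```

Call:
servo_tool:
  dp:
    - [0.04,0,0]
    - [0.04,0,0]
    - [0.02,0,0]
    - [0,0,0]
    - [0,0,0]
  yaw: [0,0,0,0,0]

```text
time: 13.85
position: [0.569, -0.0002, 0.012]
tool_rot: [2.129, 0.19, -2.128]
ft_force: [-0.5, 0.2, 0.7]
grip_width: 0.157
```

Call:
servo_tool:
  dp:
    - [0,0,0]
    - [0,0,0]
    - [-0.3,0,0]
    - [-0.7,0,0]
    - [-1,0,0]
  yaw: [0,0,0,0,0]
  fingers: 0.38

```text
time: 14.35
position: [0.5684, -0.0004, 0.0627]
tool_rot: [2.127, 0.189, -2.13]
ft_force: [0.3, -0.1, -0.9]
grip_width: 0.377
```

```bash
python3 plan.py '[[0.57,0,0.14,-80],[0.475,0.17,0.2,-6.1]]' 1.0
```

```text
now [ 5.684e-01 -4.000e-04  6.270e-02] yawY -79.82 toolx [-0.001 -0.001 -1.   ] F [ 0.3 -0.1 -0.9] t 14.35 grip 0.377
dp [[-0.77, -0.0, -0.02], [-0.77, -0.0, -0.02], [-0.78, -0.0, -0.01], [-0.77, -0.01, -0.02], [-0.18, -0.57, 0.2]] yaw [np.float64(0.01), np.float64(0.01), np.float64(0.01), np.float64(0.01), np.float64(-0.95)]
dp [[-0.19, -0.58, 0.14], [-0.18, -0.59, 0.08], [-0.19, -0.6, 0.02], [-0.18, -0.6, -0.04], [-0.19, -0.59, -0.09]] yaw [np.float64(-0.95), np.float64(-0.95), np.float64(-0.95), np.float64(-0.95), np.float64(-0.95)]
dp [[-0.18, -0.58, -0.15], [-0.19, -0.56, -0.21], [-0.18, -0.54, -0.27], [-0.19, -0.51, -0.32], [-0.18, -0.47, -0.36]] yaw [np.float64(-0.95), np.float64(-0.95), np.float64(-0.95), np.float64(-0.95), np.float64(-0.95)]
dp [[-0.19, -0.43, -0.41], [-0.18, -0.4, -0.45], [0, 0, 0], [0, 0, 0], [0, 0, 0]] yaw [np.float64(-0.95), np.float64(-0.95), 0, 0, 0]
end [0.4749 0.1699 0.2   ]
```

Call:
servo_tool:
  dp:
    - [-0.77,0,0]
    - [-0.77,0,0]
    - [-0.78,0,0]
    - [-0.77,0,0]
    - [-0.18,-0.57,0.2]
  yaw: [0,0,0,0,-0.95]

```text
time: 14.85
position: [0.5637, 0.0102, 0.1475]
tool_rot: [2.079, 0.286, -2.067]
ft_force: [-0.7, -0.6, -0.8]
grip_width: 0.383
```

Call:
servo_tool:
  dp:
    - [-0.19,-0.58,0.14]
    - [-0.18,-0.59,0.08]
    - [-0.19,-0.6,0.02]
    - [-0.18,-0.6,-0.04]
    - [-0.19,-0.59,-0.09]
  yaw: [-0.95,-0.95,-0.95,-0.95,-0.95]
  fingers: 1

```text
time: 15.35
position: [0.5248, 0.0781, 0.1684]
tool_rot: [1.767, 0.724, -1.763]
ft_force: [0.2, 0.9, 0.1]
grip_width: 0.746
```

Call:
servo_tool:
  dp:
    - [-0.18,-0.58,-0.15]
    - [-0.19,-0.56,-0.21]
    - [-0.18,-0.54,-0.27]
    - [-0.19,-0.51,-0.32]
    - [-0.18,-0.47,-0.36]
  yaw: [-0.95,-0.95,-0.95,-0.95,-0.95]

```text
time: 15.85
position: [0.488, 0.143, 0.1913]
tool_rot: [1.425, 1.055, -1.422]
ft_force: [0.5, 0.2, -0.0]
grip_width: 0.992
```

Call:
servo_tool:
  dp:
    - [-0.19,-0.43,-0.41]
    - [-0.18,-0.4,-0.45]
    - [0,0,0]
    - [0,0,0]
    - [0,0,0]
  yaw: [-0.95,-0.95,0,0,0]

```text
time: 16.35
position: [0.4735, 0.1679, 0.1993]
tool_rot: [1.285, 1.158, -1.284]
ft_force: [-0.3, -0.0, -0.9]
grip_width: 0.997
```

```bash
cat > racklook.py <<'E'
from h import *
import sys
s,im,d=snap('wrist',sys.argv[1]); im=im.astype(int)[:,:,::-1]
s2=ctrl.get_state(); print(s['position'].round(4),s2['position'].round(4),s['joint_positions'].round(2))
W=cloud('wrist',d,s)
br=(W[...,2]>.0455-.013)&(W[...,2]<.056)&(im[...,2]-im[...,0]>35)&(abs(W[...,0]-.49)<.1)&(abs(W[...,1]-.15)<.18)
br&=(W[...,2]>float(sys.argv[2]))
k,lab=cv2.connectedComponents(br.astype(np.uint8))
for i in range(1,k):
    P=W[lab==i]
    if len(P)>60: print(len(P),np.median(P[:,2]).round(4),cv2.minAreaRect((P[:,:2]*1000).astype(np.float32)))
E
python3 racklook.py w7 0.0445
```

```text
[0.4735 0.1679 0.1993] [0.4734 0.1679 0.1991] [-1.3  -0.01  0.92  1.87  0.    1.28 -0.49]
2566 0.0475 ((485.1429138183594, 252.68109130859375), (21.256336212158203, 55.769474029541016), 84.0603256225586)
3080 0.0474 ((481.186767578125, 216.09622192382812), (27.860225677490234, 56.00751495361328), 84.0232925415039)
2098 0.0474 ((477.26947021484375, 180.7847137451172), (21.70429229736328, 55.324745178222656), 83.9201431274414)
```

View pics/w7.png

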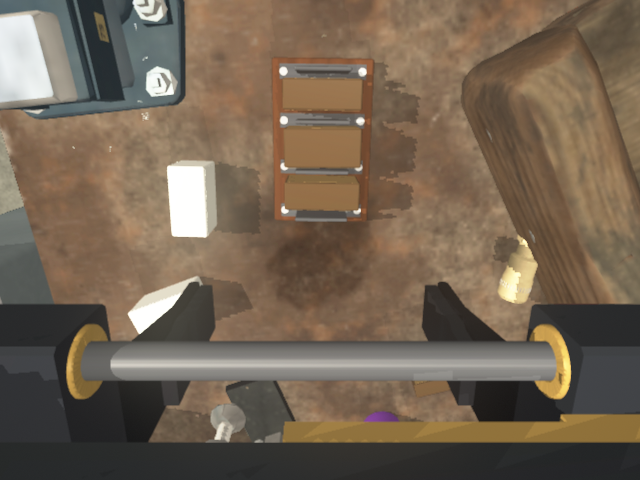

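```bash
python3 plan.py '[[0.4812,0.2161,0.13,-6.0],[0.4812,0.2161,0.025,-6.0]]' 0.9
```

```text
now [0.4734 0.1679 0.1991] yawY -5.88 toolx [ 0. -0. -1.] F [ 0.3  0.2 -0.4] t 16.4 grip 0.995
dp [[0.69, 0.03, -0.49], [0.69, 0.03, -0.49], [0.69, 0.03, -0.48], [0.7, 0.02, -0.49], [0.84, 0.0, 0.0]] yaw [np.float64(0.0), np.float64(0.0), np.float64(0.0), np.float64(0.0), np.float64(-0.0)]
dp [[0.84, 0.0, 0.0], [0.84, 0.0, 0.0], [0.84, 0.0, 0.0], [0.84, 0.0, 0.0], [0, 0, 0]] yaw [np.float64(-0.0), np.float64(-0.0), np.float64(-0.0), np.float64(-0.0), 0]
end [0.4811 0.2161 0.0249]
```

Call:
servo_tool:
  dp:
    - [0.69,0.03,-0.49]
    - [0.69,0.03,-0.49]
    - [0.69,0.03,-0.48]
    - [0.7,0.02,-0.49]
    - [0,0,0]
  yaw: [0,0,0,0,0]

```text
time: 16.9
position: [0.4792, 0.2173, 0.1276]
tool_rot: [1.278, 1.16, -1.286]
ft_force: [0.1, 0.2, 0.1]
grip_width: 1.001
```

```bash
python3 plan.py '[[0.4812,0.2161,0.025,-6.0]]' 0.9
```

```text
now [0.4792 0.2173 0.1276] yawY -5.69 toolx [-0.003 -0.004 -1.   ] F [0.1 0.2 0.1] t 16.9 grip 1.001
dp [[0.82, 0.02, 0.01], [0.82, 0.02, 0.01], [0.82, 0.02, 0.01], [0.82, 0.01, 0.01], [0.82, 0.02, 0.0]] yaw [np.float64(0.01), np.float64(0.01), np.float64(0.01), np.float64(0.01), np.float64(0.01)]
end [0.4813 0.2161 0.0251]
```

Call:
servo_tool:
  dp:
    - [0.82,0.02,0.01]
    - [0.82,0.02,0.01]
    - [0.82,0,0]
    - [0.82,0,0]
    - [0.82,0,0]
  yaw: [0,0,0,0,0]

```text
time: 17.4
position: [0.4823, 0.2158, 0.0276]
tool_rot: [1.284, 1.159, -1.282]
ft_force: [-0.1, -0.2, -0.2]
grip_width: 0.996
```

Call:
servo_tool:
  dp:
    - [0,0,0]
    - [0,0,0]
    - [0,0,0]
    - [0,0,0]
    - [0,0,0]
  yaw: [0,0,0,0,0]
  fingers: 0.3
  grip_force: 45

```text
time: 17.9
position: [0.4819, 0.2172, 0.0283]
tool_rot: [1.283, 1.161, -1.281]
ft_force: [-0.6, -0.6, 0.5]
grip_width: 0.64
```

Call:
servo_tool:
  dp:
    - [-0.2,0,0]
    - [-0.4,0,0]
    - [-0.6,0,0]
    - [-0.8,0,0]
    - [-1,0,0]
  yaw: [0,0,0,0,0]

```text
time: 18.4
position: [0.4809, 0.2163, 0.1033]
tool_rot: [1.281, 1.16, -1.284]
ft_force: [0.4, 0.5, -5.3]
grip_width: 0.642
```

```bash
python3 plan.py '[[0.4815,0.2165,0.11,-6.0],[0.52,0.095,0.11,-6.0],[0.52,0.095,0.03,-6]]' 0.9
```

```text
now [0.4809 0.2163 0.1033] yawY -5.73 toolx [-0.001 -0.001 -1.   ] F [ 0.4  0.5 -5.3] t 18.4 grip 0.642
dp [[-0.27, 0.02, -0.01], [0.0, 0.34, 0.78], [0.0, 0.34, 0.78], [0.0, 0.34, 0.78], [0.0, 0.34, 0.78]] yaw [np.float64(0.05), np.float64(-0.0), np.float64(-0.0), np.float64(-0.0), np.float64(-0.0)]
dp [[0.0, 0.34, 0.77], [0.0, 0.34, 0.78], [0.8, 0.0, -0.0], [0.8, 0.0, -0.0], [0.8, 0.0, -0.0]] yaw [np.float64(-0.0), np.float64(-0.0), np.float64(-0.0), np.float64(-0.0), np.float64(-0.0)]
dp [[0.8, 0.0, -0.0], [0, 0, 0], [0, 0, 0], [0, 0, 0], [0, 0, 0]] yaw [np.float64(-0.0), 0, 0, 0, 0]
end [0.5199 0.095  0.03  ]
```

Call:
servo_tool:
  dp:
    - [-0.2,0,0]
    - [0,0.34,0.78]
    - [0,0.34,0.78]
    - [0,0.34,0.78]
    - [0,0.34,0.78]
  yaw: [0,0,0,0,0]

```text
time: 18.9
position: [0.5073, 0.135, 0.1071]
tool_rot: [1.282, 1.161, -1.282]
ft_force: [0.3, 0.2, -4.0]
grip_width: 0.639
```

Call:
servo_tool:
  dp:
    - [0,0.34,0.77]
    - [0,0.34,0.78]
    - [0.8,0,0]
    - [0.8,0,0]
    - [0.8,0,0]
  yaw: [0,0,0,0,0]

```text
time: 19.4
position: [0.5204, 0.0954, 0.0465]
tool_rot: [1.283, 1.161, -1.282]
ft_force: [0.1, 0.2, -4.2]
grip_width: 0.641
```

Call:
servo_tool:
  dp:
    - [0.7,0,0]
    - [0.2,0,0]
    - [0,0,0]
    - [0,0,0]
    - [0,0,0]
  yaw: [0,0,0,0,0]

```text
time: 19.9
position: [0.5215, 0.0958, 0.0258]
tool_rot: [1.284, 1.16, -1.28]
ft_force: [-0.3, -0.4, -3.7]
grip_width: 0.639
```

Call:
servo_tool:
  dp:
    - [0.14,0,0]
    - [0.12,0,0]
    - [0.06,0,0]
    - [0.04,0,0]
    - [0,0,0]
  yaw: [0,0,0,0,0]

```text
time: 20.4
position: [0.5204, 0.0956, 0.0163]
tool_rot: [1.282, 1.162, -1.283]
ft_force: [-3.8, 0.6, 4.3]
grip_width: 0.639
```

Call:
servo_tool:
  dp:
    - [-0.04,0,0]
    - [0,0,0]
    - [-0.3,0,0]
    - [-0.8,0,0]
    - [-1,0,0]
  yaw: [0,0,0,0,0]
  fingers: 0.95

```text
time: 20.9
position: [0.5203, 0.0952, 0.0698]
tool_rot: [1.281, 1.16, -1.283]
ft_force: [0.3, 0.6, 0.4]
grip_width: 0.934
```

```bash
python3 plan.py '[[0.497,0.09,0.15,-96.0]]' 1.0
```

```text
now [0.5203 0.0952 0.0698] yawY -5.72 toolx [-0.001 -0.001 -1.   ] F [0.3 0.6 0.4] t 20.9 grip 0.934
dp [[-0.2, -0.06, 0.02], [-0.2, -0.05, 0.02], [-0.2, -0.05, 0.03], [-0.2, -0.05, 0.03], [-0.2, -0.05, 0.04]] yaw [np.float64(0.94), np.float64(0.94), np.float64(0.94), np.float64(0.94), np.float64(0.94)]
dp [[-0.2, -0.04, 0.04], [-0.2, -0.04, 0.05], [-0.2, -0.03, 0.05], [-0.2, -0.03, 0.05], [-0.2, -0.02, 0.06]] yaw [np.float64(0.94), np.float64(0.94), np.float64(0.94), np.float64(0.94), np.float64(0.94)]
dp [[-0.2, -0.01, 0.06], [-0.2, -0.01, 0.06], [-0.2, -0.0, 0.06], [-0.2, 0.0, 0.06], [-0.2, 0.01, 0.06]] yaw [np.float64(0.94), np.float64(0.94), np.float64(0.94), np.float64(0.94), np.float64(0.94)]
dp [[-0.21, 0.01, 0.05], [0, 0, 0], [0, 0, 0], [0, 0, 0], [0, 0, 0]] yaw [np.float64(0.94), 0, 0, 0, 0]
end [0.4971 0.09   0.15  ]
```

Call:
servo_tool:
  dp:
    - [-0.8,-0.06,0.02]
    - [-0.8,-0.05,0.02]
    - [-0.8,-0.05,0.03]
    - [-0.6,-0.05,0.03]
    - [-0.2,-0.05,0.04]
  yaw: [0.94,0.94,0.94,0.94,0.94]
  fingers: 0.65

```text
time: 21.4
position: [0.5148, 0.0941, 0.1516]
tool_rot: [1.637, 0.866, -1.63]
ft_force: [1.5, 0.3, -0.2]
grip_width: 0.67
```

Call:
servo_tool:
  dp:
    - [0,-0.04,0.04]
    - [0,-0.04,0.05]
    - [0,-0.03,0.05]
    - [0,-0.03,0.05]
    - [0,-0.02,0.06]
  yaw: [0.94,0.94,0.94,0.94,0.94]

```text
time: 21.9
position: [0.5064, 0.0924, 0.1499]
tool_rot: [1.954, 0.481, -1.951]
ft_force: [0.5, -0.3, 0.2]
grip_width: 0.645
```

Call:
servo_tool:
  dp:
    - [0,-0.01,0.06]
    - [0,-0.01,0.06]
    - [0,0,0.06]
    - [0,0,0.06]
    - [0,0.01,0.06]
  yaw: [0.94,0.94,0.94,0.94,0.94]

```text
time: 22.4
position: [0.499, 0.0904, 0.1499]
tool_rot: [-2.217, 0.01, 2.215]
ft_force: [-0.6, -0.7, -0.3]
grip_width: 0.651
```

```bash
python3 racklook.py w8 0.030; python3 plan.py '[[0.52,0.095,0.07,-96.0]]' 1.0
```

```text
[0.499  0.0904 0.1499] [0.4989 0.0903 0.1499] [-1.34  0.11  1.18  1.93 -0.11  1.18 -1.7 ]
1893 0.0353 ((566.1307983398438, -1.953383445739746), (50.431278228759766, 15.029088020324707), 10.07988166809082)
3593 0.0354 ((519.4619750976562, 94.34848022460938), (28.43830108642578, 56.362239837646484), 83.88685607910156)
3658 0.0473 ((485.0628662109375, 254.974609375), (28.599042892456055, 56.4851188659668), 83.84161376953125)
3147 0.0473 ((477.50579833984375, 182.9593048095703), (26.884231567382812, 56.357627868652344), 82.95714569091797)
now [0.4989 0.0903 0.1499] yawY -90.78 toolx [ 0.001  0.001 -1.   ] F [ 0.5  0.1 -0.1] t 22.45 grip 0.643
dp [[0.8, -0.05, -0.21], [0.8, -0.05, -0.21], [0.8, -0.06, -0.21], [0.79, -0.07, -0.21], [0, 0, 0]] yaw [np.float64(0.22), np.float64(0.22), np.float64(0.22), np.float64(0.22), 0]
end [0.5201 0.095  0.0701]
```

View pics/w8.png

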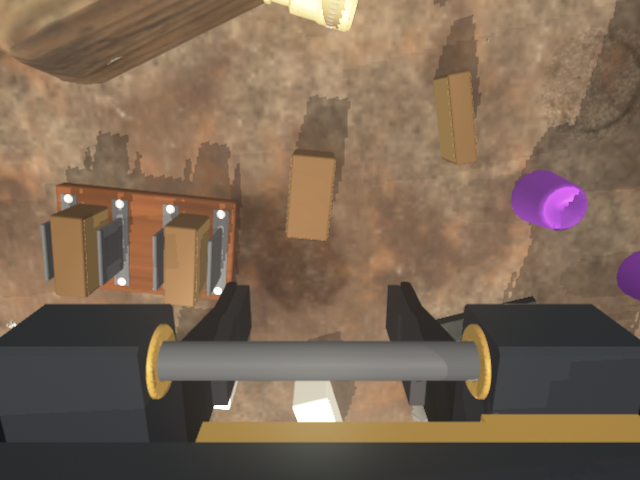

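```bash
python3 plan.py '[[0.5195,0.0944,0.07,-96.1],[0.5195,0.0944,0.013,-96.1]]' 1.0
```

```text
now [0.4989 0.0903 0.1499] yawY -90.78 toolx [ 0.001  0.001 -1.   ] F [ 0.5  0.1 -0.1] t 22.45 grip 0.643
dp [[0.8, -0.04, -0.21], [0.8, -0.05, -0.2], [0.8, -0.05, -0.2], [0.79, -0.06, -0.21], [0.76, -0.0, 0.0]] yaw [np.float64(0.22), np.float64(0.22), np.float64(0.22), np.float64(0.22), np.float64(-0.0)]
dp [[0.76, -0.0, 0.0], [0.76, -0.0, 0.0], [0, 0, 0], [0, 0, 0], [0, 0, 0]] yaw [np.float64(-0.0), np.float64(-0.0), 0, 0, 0]
end [0.5196 0.0943 0.0131]
```

Call:
servo_tool:
  dp:
    - [0.8,-0.04,-0.21]
    - [0.8,-0.05,-0.2]
    - [0.8,-0.05,-0.2]
    - [0.79,-0.06,-0.21]
    - [0,0,0]
  yaw: [0.22,0.22,0.22,0.22,0]

```text
time: 22.95
position: [0.5183, 0.0943, 0.0679]
tool_rot: [-2.17, 0.108, 2.176]
ft_force: [-0.3, -0.8, -0.2]
grip_width: 0.65
```

```bash
python3 plan.py '[[0.5195,0.0944,0.013,-96.1]]' 0.7
```

```text
now [0.5183 0.0943 0.0679] yawY -95.51 toolx [-0.003 -0.003 -1.   ] F [-0.3 -0.8 -0.2] t 22.95 grip 0.65
dp [[0.55, -0.0, -0.01], [0.55, -0.0, -0.01], [0.55, -0.0, -0.01], [0.54, -0.01, -0.02], [0, 0, 0]] yaw [np.float64(0.02), np.float64(0.02), np.float64(0.02), np.float64(0.02), 0]
end [0.5196 0.0944 0.0131]
```

Call:
servo_tool:
  dp:
    - [0.6,0,-0.01]
    - [0.6,0,-0.01]
    - [0.6,0,-0.01]
    - [0.4,0,0]
    - [0,0,0]
  yaw: [0.02,0.02,0,0,0]

```text
time: 23.45
position: [0.5188, 0.0944, 0.013]
tool_rot: [-2.167, 0.112, 2.173]
ft_force: [-1.6, -0.0, -0.7]
grip_width: 0.654
```

Call:
servo_tool:
  dp:
    - [0,0,0]
    - [0,0,0]
    - [0,0,0]
    - [0,0,0]
    - [0,0,0]
  yaw: [0,0,0,0,0]
  fingers: 0.1
  grip_force: 45

```text
time: 23.95
position: [0.5204, 0.0953, 0.015]
tool_rot: [-2.17, 0.109, 2.168]
ft_force: [1.0, 1.0, 1.9]
grip_width: 0.32
```

Call:
servo_tool:
  dp:
    - [-0.3,0,0]
    - [-0.6,0,0]
    - [-1,0,0]
    - [-1,0,0]
    - [-1,0,0]
  yaw: [0,0,0,0,0]

```text
time: 24.45
position: [0.5197, 0.0941, 0.1135]
tool_rot: [-2.168, 0.112, 2.169]
ft_force: [-0.8, 1.1, -4.9]
grip_width: 0.318
```

```bash
python3 plan.py '[[0.54,0.05,0.20,-93],[0.60,-0.26,0.24,-77.5]]' 1.0
```

```text
now [0.5197 0.0941 0.1135] yawY -95.87 toolx [-0. -0. -1.] F [-0.8  1.1 -4.9] t 24.45 grip 0.318
dp [[-0.87, 0.42, -0.25], [-0.86, 0.42, -0.24], [-0.87, 0.42, -0.24], [-0.86, 0.43, -0.23], [-0.12, 0.94, -0.23]] yaw [np.float64(-0.12), np.float64(-0.12), np.float64(-0.12), np.float64(-0.12), np.float64(-0.2)]
dp [[-0.12, 0.95, -0.21], [-0.12, 0.95, -0.19], [-0.12, 0.96, -0.18], [-0.12, 0.96, -0.15], [-0.13, 0.96, -0.14]] yaw [np.float64(-0.2), np.float64(-0.2), np.float64(-0.2), np.float64(-0.2), np.float64(-0.2)]
dp [[-0.12, 0.96, -0.11], [-0.13, 0.97, -0.09], [-0.12, 0.97, -0.08], [-0.13, 0.97, -0.05], [-0.12, 0.97, -0.04]] yaw [np.float64(-0.2), np.float64(-0.2), np.float64(-0.2), np.float64(-0.2), np.float64(-0.2)]
dp [[-0.13, 0.97, -0.01], [-0.12, 0.97, 0.01], [0, 0, 0], [0, 0, 0], [0, 0, 0]] yaw [np.float64(-0.2), np.float64(-0.2), 0, 0, 0]
end [ 0.5999 -0.2599  0.24  ]
```

Call:
servo_tool:
  dp:
    - [-0.87,0.42,-0.25]
    - [-0.86,0.42,-0.24]
    - [-0.87,0.42,-0.24]
    - [-0.86,0.43,-0.23]
    - [-0.12,0.94,-0.23]
  yaw: [-0.12,-0.12,-0.12,-0.12,-0.2]

```text
time: 24.95
position: [0.5467, 0.028, 0.2047]
tool_rot: [-2.211, 0.027, 2.202]
ft_force: [0.2, 0.8, -4.1]
grip_width: 0.32
```

Call:
servo_tool:
  dp:
    - [-0.12,0.95,-0.21]
    - [-0.12,0.95,-0.19]
    - [-0.12,0.96,-0.18]
    - [-0.12,0.96,-0.15]
    - [-0.13,0.96,-0.14]
  yaw: [-0.2,-0.2,-0.2,-0.2,-0.2]

```text
time: 25.45
position: [0.5676, -0.0938, 0.2174]
tool_rot: [2.183, 0.082, -2.184]
ft_force: [0.1, 0.6, -5.2]
grip_width: 0.316
```

Call:
servo_tool:
  dp:
    - [-0.12,0.96,-0.11]
    - [-0.13,0.97,-0.09]
    - [-0.12,0.97,-0.08]
    - [-0.13,0.97,-0.05]
    - [-0.12,0.97,-0.04]
  yaw: [-0.2,-0.2,-0.2,-0.2,-0.2]

```text
time: 25.95
position: [0.5909, -0.2127, 0.233]
tool_rot: [2.127, 0.191, -2.128]
ft_force: [0.4, 0.7, -5.3]
grip_width: 0.315
```

Call:
servo_tool:
  dp:
    - [-0.13,0.97,0]
    - [-0.12,0.97,0]
    - [0,0,0]
    - [0,0,0]
    - [0,0,0]
  yaw: [-0.2,-0.2,0,0,0]

```text
time: 26.45
position: [0.6006, -0.2578, 0.2385]
tool_rot: [2.104, 0.236, -2.105]
ft_force: [0.1, -0.6, -5.9]
grip_width: 0.313
```

```bash
python3 panlook.py w9; python3 plan.py '[[0.6095,-0.2838,0.19,-77.5]]' 0.7
```

```text
[ 0.60057627 -0.25779866  0.23850411] [ 0.13445595 -0.59804538 -5.91770723] [-0.38  0.48  1.05  1.45 -0.42  1.45 -0.68]
rim ((597.4667358398438, -228.76339721679688), (81.83140563964844, 208.1573028564453), 12.523991584777832) 0.1486230884969042
  obj 1317 topz 0.1503 c pan [-0.002   0.0009] world [ 0.5949 -0.2255] ((595.1246948242188, -224.8306121826172), (27.962644577026367, 29.36056137084961), 86.25251770019531)
floor 16457 0.11377656137014686
now [ 0.6008 -0.2575  0.2385] yawY -77.24 toolx [-0.     0.001 -1.   ] F [-0.4  0.3 -5.2] t 26.5 grip 0.317
dp [[0.48, 0.28, -0.03], [0.49, 0.27, -0.03], [0.48, 0.28, -0.03], [0.49, 0.27, -0.02], [0, 0, 0]] yaw [np.float64(0.01), np.float64(0.01), np.float64(0.01), np.float64(0.01), 0]
end [ 0.6095 -0.2837  0.19  ]
```

View pics/w9.png

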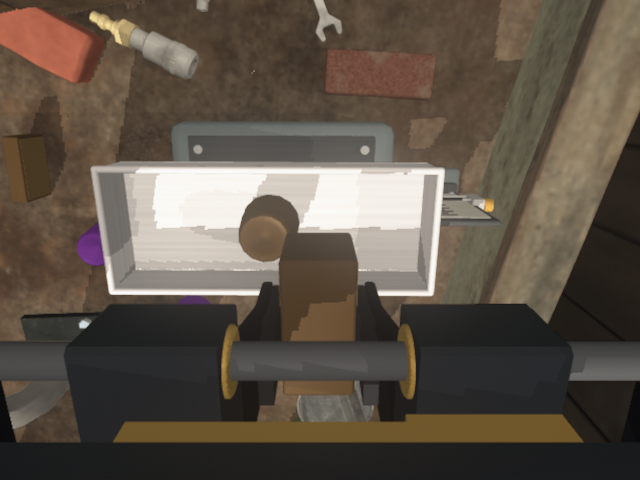

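```bash
python3 plan.py '[[0.6101,-0.2851,0.185,-77.5]]' 0.7
```

```text
now [ 0.6008 -0.2575  0.2385] yawY -77.24 toolx [-0.     0.001 -1.   ] F [-0.4  0.3 -5.2] t 26.5 grip 0.317
dp [[0.53, 0.29, -0.03], [0.54, 0.29, -0.03], [0.53, 0.29, -0.03], [0.54, 0.29, -0.03], [0, 0, 0]] yaw [np.float64(0.01), np.float64(0.01), np.float64(0.01), np.float64(0.01), 0]
end [ 0.61   -0.2852  0.185 ]
```

Call:
servo_tool:
  dp:
    - [0.53,0.29,-0.03]
    - [0.54,0.29,-0.03]
    - [0.53,0.29,-0.03]
    - [0.54,0.29,-0.03]
    - [0,0,0]
  yaw: [0.01,0.01,0.01,0.01,0]

```text
time: 27.0
position: [0.6081, -0.2877, 0.1817]
tool_rot: [2.104, 0.228, -2.114]
ft_force: [-0.4, -0.0, -5.1]
grip_width: 0.322
```

```bash
python3 panlook.py w10; python3 plan.py '[[0.6101,-0.2851,0.14,-77.5]]' 0.5
```

```text
[ 0.60812898 -0.28772658  0.18173071] [-4.17164225e-01 -2.48810807e-03 -5.06043112e+00] [-0.29  0.56  1.01  1.47 -0.47  1.38 -0.62]
rim ((598.4814453125, -229.1234130859375), (79.81546020507812, 207.06309509277344), 12.519468307495117) 0.14863596078169622
  obj 2034 topz 0.1504 c pan [-0.0019  0.0002] world [ 0.5951 -0.2262] ((595.065185546875, -226.67782592773438), (29.455158233642578, 29.049575805664062), 43.26879119873047)
floor 20468 0.11378578117756429
now [ 0.6087 -0.2874  0.1832] yawY -77.67 toolx [-0.003  0.001 -1.   ] F [-0.4  0.  -5.7] t 27.05 grip 0.317
dp [[0.43, -0.02, -0.02], [0.43, -0.02, -0.02], [0.43, -0.02, -0.02], [0.44, -0.02, -0.01], [0, 0, 0]] yaw [np.float64(-0.01), np.float64(-0.01), np.float64(-0.01), np.float64(-0.01), 0]
end [ 0.61   -0.2851  0.14  ]
```

View pics/w10.png

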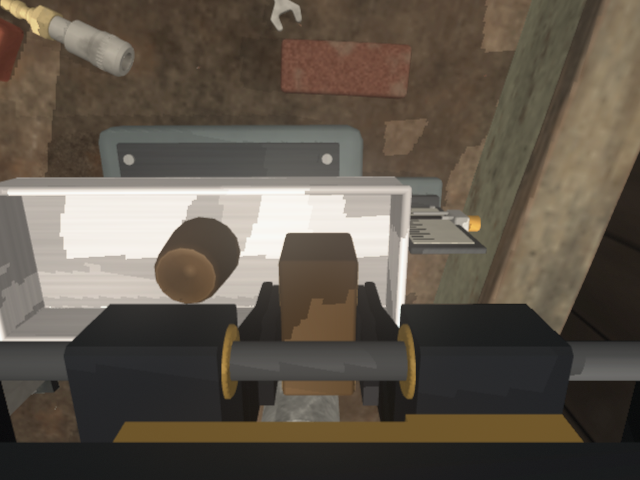

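Call:
servo_tool:
  dp:
    - [0.43,-0.01,-0.03]
    - [0.43,0,-0.02]
    - [0.43,0,-0.02]
    - [0.36,0,0]
    - [0,0,0]
  yaw: [0,0,0,0,0]

```text
time: 27.55
position: [0.6107, -0.2853, 0.1418]
tool_rot: [2.105, 0.231, -2.11]
ft_force: [-0.1, -0.6, -5.3]
grip_width: 0.319
```

Call:
servo_tool:
  dp:
    - [0.16,0,0]
    - [0.12,0,0]
    - [0.1,0,0]
    - [0.1,0,0]
    - [0.1,0,0]
  yaw: [0,0,0,0,0]

```text
time: 28.05
position: [0.6116, -0.2863, 0.1293]
tool_rot: [2.107, 0.229, -2.107]
ft_force: [-0.7, 0.4, 0.0]
grip_width: 0.317
```

Call:
servo_tool:
  dp:
    - [0,0,0]
    - [0,0,0]
    - [0,0,0]
    - [0,0,0]
    - [0,0,0]
  yaw: [0,0,0,0,0]

```text
time: 28.55
position: [0.6115, -0.2862, 0.1294]
tool_rot: [2.107, 0.229, -2.107]
ft_force: [0.2, -0.4, -5.0]
grip_width: 0.318
```

```bash
python3 panlook.py w11; python3 -c "
from h import *
s=ctrl.get_state();print(s['ft_force'],s['torque'],s['position'])"
```

```text
[ 0.61152329 -0.28624487  0.12941574] [ 0.21647674 -0.38050821 -4.98269745] [-0.29  0.6   0.98  1.53 -0.51  1.29 -0.6 ]
rim ((601.8438110351562, -249.20399475097656), (82.412109375, 165.81524658203125), 12.16815185546875) 0.14873518232975066
  obj 5647 topz 0.1498 c pan [ 0.0119 -0.0636] world [ 0.6224 -0.2855] ((622.4002685546875, -285.73638916015625), (32.25615310668945, 27.306472778320312), 10.873956680297852)
  obj 995 topz 0.1497 c pan [-0.0242 -0.063 ] world [ 0.5871 -0.2928] ((587.4008178710938, -292.711669921875), (8.090875625610352, 28.14776611328125), 14.039358139038086)
floor 16082 0.11379507759329147
[-0.09113324  0.43652847 -4.18348858] [ 0.00159659  0.16520137 -0.02763563] [ 0.61150234 -0.28625655  0.12937258]
```

View pics/w11.png

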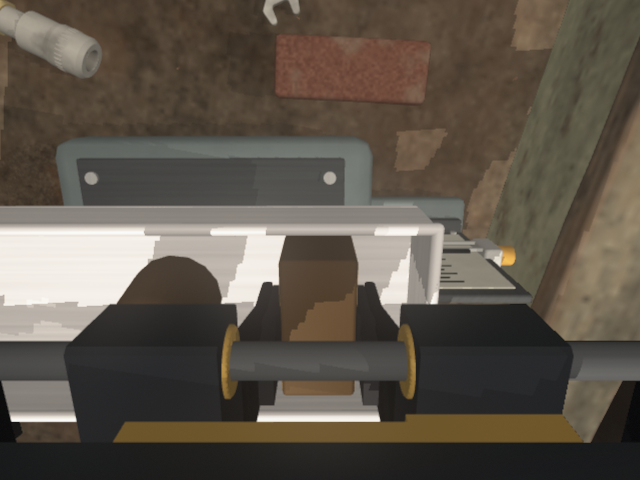

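Call:
servo_tool:
  dp:
    - [0.06,0,0]
    - [0.1,0,0]
    - [0.1,0,0]
    - [0.1,0,0]
    - [0.1,0,0]
  yaw: [0,0,0,0,0]

```text
time: 29.1
position: [0.6116, -0.2864, 0.1179]
tool_rot: [2.107, 0.229, -2.106]
ft_force: [-0.9, -0.2, -1.0]
grip_width: 0.315
```

Call:
servo_tool:
  dp:
    - [0.1,0,0]
    - [0.08,0,0]
    - [0.06,0,0]
    - [0,0,0]
    - [0,0,0]
  yaw: [0,0,0,0,0]

```text
time: 29.6
position: [0.6117, -0.2863, 0.112]
tool_rot: [2.107, 0.229, -2.106]
ft_force: [-0.2, 0.8, -1.0]
grip_width: 0.321
```

Call:
servo_tool:
  dp:
    - [0.05,0,0]
    - [0.05,0,0]
    - [0.02,0,0]
    - [0,0,0]
    - [0,0,0]
  yaw: [0,0,0,0,0]

```text
time: 30.1
position: [0.6116, -0.2863, 0.1089]
tool_rot: [2.107, 0.229, -2.106]
ft_force: [0.9, 0.8, 1.5]
grip_width: 0.322
```

Call:
servo_tool:
  dp:
    - [0,0,0]
    - [0,0,0]
    - [0,0,0]
    - [0,0,0]
    - [0,0,0]
  yaw: [0,0,0,0,0]
  fingers: 0.42

```text
time: 30.6
position: [0.6115, -0.2863, 0.1088]
tool_rot: [2.107, 0.229, -2.107]
ft_force: [-0.0, 0.2, 0.3]
grip_width: 0.417
```

Call:
servo_tool:
  dp:
    - [-0.2,0,0]
    - [-0.4,0,0]
    - [-0.6,0,0]
    - [-1,0,0]
    - [-1,0,0]
  yaw: [0,0,0,0,0]

```text
time: 31.1
position: [0.6115, -0.2865, 0.1909]
tool_rot: [2.108, 0.229, -2.106]
ft_force: [1.0, -0.2, 1.0]
grip_width: 0.419
```

```bash
python3 panlook.py w12; python3 plan.py '[[0.56,-0.28,0.25,-77.5]]'
```

```text
[ 0.61149468 -0.28645463  0.19093375] [ 0.97951904 -0.20665321  1.03462955] [-0.3   0.55  1.01  1.45 -0.47  1.39 -0.63]
rim ((597.4365844726562, -228.9898681640625), (82.53594207763672, 207.97056579589844), 12.439061164855957) 0.13044963834440468
  obj 4909 topz 0.1315 c pan [ 0.0004 -0.0633] world [ 0.6112 -0.2877] ((610.8300170898438, -287.7710876464844), (56.00075912475586, 28.360952377319336), 12.469476699829102)
  obj 1776 topz 0.1323 c pan [-0.0017 -0.0004] world [ 0.5954 -0.2267] ((595.43212890625, -226.73464965820312), (30.601133346557617, 30.613265991210938), 45.91734313964844)
floor 17538 0.09564920836585797
now [ 0.6134 -0.288   0.196 ] yawY -77.59 toolx [ 0.007 -0.003 -1.   ] F [ 1.7 -0.9  2.9] t 31.15 grip 0.423
dp [[-0.54, -0.19, 0.5], [-0.54, -0.19, 0.51], [-0.54, -0.2, 0.5], [-0.54, -0.19, 0.51], [0, 0, 0]] yaw [np.float64(-0.0), np.float64(-0.0), np.float64(-0.0), np.float64(-0.0), 0]
end [ 0.5599 -0.28    0.25  ]
```

View pics/w12.png

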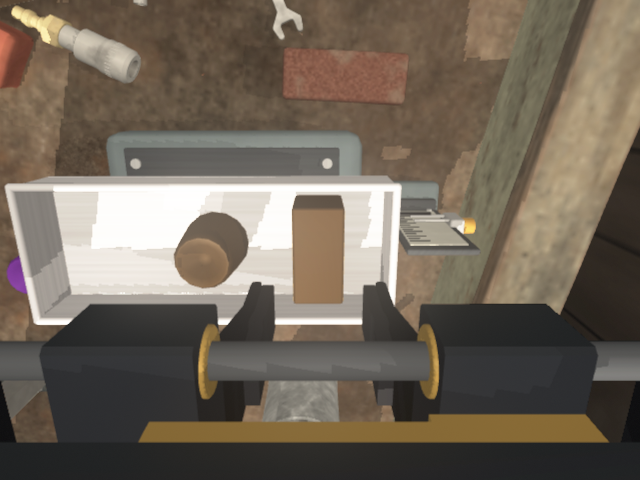

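```bash
python3 plan.py '[[0.56,-0.28,0.26,-77.5],[0.436,-0.393,0.225,12.5]]'
```

```text
now [ 0.6134 -0.288   0.196 ] yawY -77.59 toolx [ 0.007 -0.003 -1.   ] F [ 1.7 -0.9  2.9] t 31.15 grip 0.423
dp [[-0.64, -0.19, 0.5], [-0.64, -0.19, 0.51], [-0.64, -0.2, 0.5], [-0.64, -0.19, 0.51], [0.09, 0.22, 0.39]] yaw [np.float64(-0.0), np.float64(-0.0), np.float64(-0.0), np.float64(-0.0), np.float64(-1.0)]
dp [[0.09, 0.18, 0.41], [0.09, 0.14, 0.43], [0.09, 0.09, 0.44], [0.09, 0.05, 0.44], [0.09, -0.0, 0.45]] yaw [np.float64(-1.0), np.float64(-1.0), np.float64(-1.0), np.float64(-1.0), np.float64(-1.0)]
dp [[0.1, -0.05, 0.44], [0.09, -0.09, 0.44], [0.1, -0.14, 0.42], [0.09, -0.18, 0.41], [0.1, -0.22, 0.39]] yaw [np.float64(-1.0), np.float64(-1.0), np.float64(-1.0), np.float64(-1.0), np.float64(-1.0)]
dp [[0.09, -0.26, 0.36], [0.1, -0.3, 0.33], [0.09, -0.33, 0.3], [0.1, -0.37, 0.26], [0, 0, 0]] yaw [np.float64(-1.0), np.float64(-1.0), np.float64(-1.0), np.float64(-1.0), 0]
end [ 0.436 -0.393  0.225]
```

Call:
servo_tool:
  dp:
    - [-0.64,-0.19,0.5]
    - [-0.64,-0.19,0.51]
    - [-0.64,-0.2,0.5]
    - [-0.64,-0.19,0.51]
    - [0.09,0.22,0.39]
  yaw: [0,0,0,0,-1]

```text
time: 31.65
position: [0.5503, -0.2863, 0.2544]
tool_rot: [2.05, 0.333, -2.04]
ft_force: [0.2, 0.2, -0.1]
grip_width: 0.419
```

Call:
servo_tool:
  dp:
    - [0.09,0.18,0.41]
    - [0.09,0.14,0.43]
    - [0.09,0.09,0.44]
    - [0.09,0.05,0.44]
    - [0.09,0,0.45]
  yaw: [-1,-1,-1,-1,-1]

```text
time: 32.15
position: [0.508, -0.3244, 0.2406]
tool_rot: [1.719, 0.775, -1.716]
ft_force: [-0.1, 0.4, 0.1]
grip_width: 0.418
```

Call:
servo_tool:
  dp:
    - [0.1,-0.05,0.44]
    - [0.09,-0.09,0.44]
    - [0.1,-0.14,0.42]
    - [0.09,-0.18,0.41]
    - [0.1,-0.22,0.39]
  yaw: [-1,-1,-1,-1,-1]

```text
time: 32.65
position: [0.4668, -0.3622, 0.2287]
tool_rot: [1.355, 1.107, -1.353]
ft_force: [0.4, -1.1, 0.0]
grip_width: 0.419
```

Call:
servo_tool:
  dp:
    - [0.09,-0.26,0.36]
    - [0.1,-0.3,0.33]
    - [0.09,-0.33,0.3]
    - [0.1,-0.37,0.26]
    - [0,0,0]
  yaw: [-1,-1,-1,-1,0]

```text
time: 33.15
position: [0.4322, -0.3933, 0.219]
tool_rot: [1.051, 1.301, -1.051]
ft_force: [1.0, -0.3, -0.1]
grip_width: 0.419
```

```bash
python3 - <<'E'
from h import *
s,img,d=snap('wrist','w13'); snap('scene','scene1'); print(s['position'],s['ft_force'],s['time'])
im=img[:,:,::-1].astype(int)
W=cloud('wrist',d,s)
cv2.imwrite('pics/w13z.png',cv2.resize(im[185:270,530:640].astype(np.uint8),None,fx=7,fy=7,interpolation=cv2.INTER_NEAREST))
a=np.radians(12.56); ex=np.array([np.cos(a),np.sin(a)]); ey=np.array([-ex[1],ex[0]]); o=np.array([.597,-.2265])
Q=np.dstack([(W[...,:2]-o)@ex,(W[...,:2]-o)@ey,W[...,2]])*1000
for v in range(203,243,4):
    print(v,'  '.join('%d:%s/%.0f,%.1f'%(u,'B' if im[v,u].sum()<200 else ('T' if im[v,u].min()>215 else '.'),Q[v,u,0],Q[v,u,2]) for u in range(552,574)))
m=(abs(Q[...,0])<30)&(abs(Q[...,1])<95)&(Q[...,2]>80)&(Q[...,2]<125)&(im.min(2)>150); print('floor',m.sum(),np.percentile(Q[m][:,2],[10,50,90]))
E
```

```text
[ 0.4321997  -0.39327378  0.21896936] [ 0.98613423 -0.34711613 -0.1494223 ] 33.15
203 552:./-2,27.8  553:./-2,30.8  554:./-1,29.8  555:./-3,34.2  556:./-3,36.6  557:./-3,37.6  558:./-4,40.0  559:./-3,40.5  560:./-3,41.3  561:./-2,42.4  562:./-2,43.1  563:./-3,46.6  564:./-3,47.3  565:./-3,49.1  566:./-3,50.6  567:./-2,50.1  568:B/-9,63.0  569:B/-9,64.9  570:./-9,64.6  571:./-8,64.3  572:./-3,57.6  573:./-3,58.6
207 552:./-2,29.7  553:./-3,32.6  554:./-3,33.6  555:./-2,34.2  556:./-3,37.1  557:./-3,39.0  558:./-2,39.1  559:./-2,40.2  560:./-2,41.2  561:./-3,44.5  562:./-2,44.6  563:./-3,46.6  564:./-3,48.4  565:./-2,48.5  566:./-3,50.9  567:./-9,62.1  568:B/-9,64.2  569:./-9,65.0  570:./-8,65.1  571:./-3,57.7  572:./-3,58.8  573:./-3,59.6
211 552:./-2,30.1  553:./-2,32.3  554:./-3,34.5  555:./-2,35.2  556:./-3,37.9  557:./-3,39.2  558:./-2,39.6  559:./-2,40.9  560:./-2,42.6  561:./-2,43.9  562:./-2,45.0  563:./-3,47.5  564:./-3,49.0  565:./-3,49.8  566:./-2,50.4  567:B/-9,62.6  568:./-9,63.8  569:./-8,64.2  570:./-8,64.9  571:./-2,57.3  572:./-3,60.0  573:./-3,60.5
215 552:./-2,31.1  
[... 1660 characters left out ...]
35.7  553:./-2,37.2  554:./-2,39.0  555:./-2,40.2  556:./-1,40.8  557:./-2,42.4  558:./-2,44.0  559:./-1,45.1  560:./-2,47.9  561:./-3,51.0  562:./-4,53.1  563:T/-7,60.0  564:T/-5,58.1  565:T/-6,61.0  566:./-5,61.3  567:./-2,57.6  568:./-3,60.3  569:./-3,61.8  570:./-4,63.4  571:./-2,62.7  572:T/-6,70.2  573:T/-7,72.5
239 552:./19,-0.7  553:./20,0.1  554:./21,-0.4  555:./23,-1.3  556:./23,-0.6  557:./25,-2.2  558:./-2,44.9  559:./-6,54.5  560:./-7,56.4  561:./-6,55.7  562:T/-6,58.0  563:T/-7,60.9  564:T/-6,60.8  565:./-5,59.8  566:./-2,56.3  567:./-3,59.7  568:./-2,59.4  569:./-3,61.7  570:./-2,62.2  571:./-7,70.6  572:T/-7,72.8  573:T/-6,72.0
floor 2529 [94.91837666 95.80361342 96.72738198]
```

View pics/w13z.png

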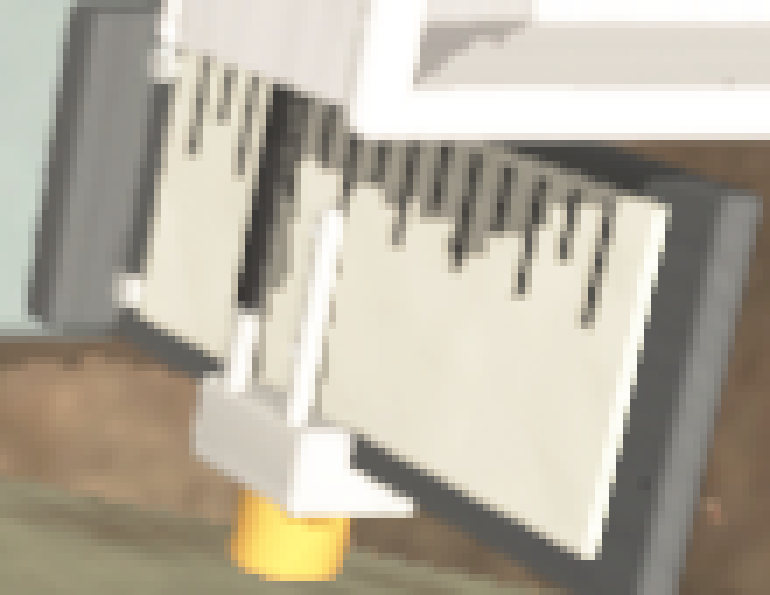

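View pics/scene1.png

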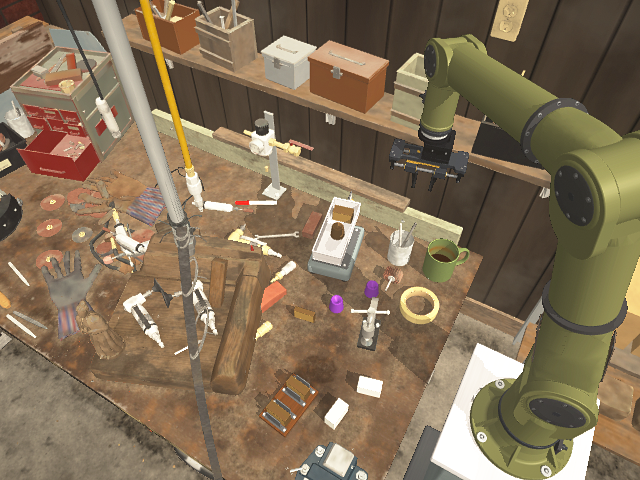

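```bash
python3 -c "
from h import *
s=ctrl.get_state();print(s['ft_force'],s['time']);print(ctrl.close_job())"
```

```text
[ 0.23703341 -0.61035347  0.47290031] 33.25
the job is handed in; nothing more can be done
None
```

I swapped the 14 mm slice in the pan for the 28 mm (497 g) one, and the pointer came to rest between the tabs. I handed the job in at 33 s.

- **Choice of slice:** The pointer stood at about 73.2 mm and the middle of the tab gap at about 64.5 mm. It had to drop some 8.8 mm, and this swap should give 9.05 mm.
- **Moves:** I lifted the 14 mm slice out of the pan and stood it on the bench. The 28 mm slice came out of the middle rack slot. I stood it on the bench, regripped it across its thickness, and lowered it into the pan beside the riser stub until the pan carried its weight.
- **Last checks:** Depth from the wrist camera put the pointer at about 63.7 mm, roughly 0.9 mm below mid-gap against the 3.4 mm limit. The pan floor read 95.7 mm, which gives the same height.
- **A view that disagreed:** In the last picture the pointer seems to overlap the lower tab. I put this down to the blade standing nearer the camera than the tabs, because the depth readings place it above that tab.
- **The rest of the scene:** The two 21 mm slices are still in the rack and the riser stub is in the pan. I saw nothing else moved or knocked in the last scene picture. The wrist force was about zero, with the gripper clear of everything.

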